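Rub down a kiln shelf

TASK

Take the rubbing block by its wooden handle and rub the stained band of the kiln shelf in one unbroken stroke from the blue-marked end to the other end: the block lies lengthwise along the band, starts and finishes with its end level with the shelf's end, moves slowly, is not lifted on the way, and is pressed steadily so that the sprung shelf stays sunk about half of its travel, never down on its stop. Then set the block flat in the green tray, let go of it, and leave the other things on the bench where they are.

Things in the scene. Friction and masses are not known exactly. Their poses are not given: they have to be found in the camera images.
- rubber_grip (a point): Middle of the pale wooden handle bar (100 mm long x, 28 wide y, from 32 to 74 mm above the underside) of the rubbing block; it lies 53 mm above the block's underside. Below it a dark grey brick 120 (x) x 56 (y) x 22 mm, alike both ways round; 0.22 to 0.45 kg. z up. Starts on the bench, long axis roughly away from the robot, left or right; the tray is on the other side.
- shelf_top (a point): Centre of the top face of the pale kiln shelf, 280 (x) x 110 (y) x 16 mm, lying roughly crosswise to the robot; z up. Its -x end (robot's right) has a blue stripe 24 mm wide; from there a brown stained band 60 mm wide runs along the middle to the +x end. Unpressed it is 45 mm above the bench; the point sinks with the shelf.
- cradle: Fixed wooden frame, 330 (x) x 150 (y) mm, rim 24 mm high, in which the shelf floats on springs. Origin under its centre, on the bench, straight below the shelf's centre; x as the shelf's x.
- shelf (a joint): How far the shelf has sunk straight down into its frame, m: 0 unpressed, 0.018 on the stop. It stays level. It starts to sink at about 5 N and takes 0.6 N more for each mm (about 10.4 N at 9 mm, 16 N at the stop, block's weight included); the block's weight alone does not sink it.
- tray_floor (a point): Centre of the inner floor, 6 mm above the bench, of the shallow green tray, 175 (x) x 105 (y) mm outside, walls 6 mm thick and 18 mm high, fixed to the bench. x along its long side, roughly towards the robot.
- glaze_jar: Bystander, not to be disturbed: amber glass jar with a white cap, 64 mm across, 85 mm tall. Origin under its centre.
- cup: Bystander, not to be disturbed: blue glazed cup, 76 mm across, 80 mm tall. Origin under its centre.
- prop: Bystander, not to be disturbed: pale kiln prop, an upright cylinder 44 mm across, 60 mm tall. Origin under its centre.
- spatula: Bystander, not to be disturbed: spatula 170 mm long lying on the bench. Origin under its middle.

How it is judged:
By the outcome, as a careful person would: the job done as asked, in the order asked, and still so for the second after the job is handed in, with the robot touching nothing.
It also fails if it takes over 59 s, if anything falls off the work surface, if the arm or the gripper's body presses on something with over 40 N, if the wrist force passes 120 N, or if a joint passes its speed limit or range.

ROBOT

A 6-joint arm with a two-finger parallel gripper is mounted at the origin on the work surface. World frame = base frame: x ahead of the robot, y to its left, z up, the work surface at z = 0. Lengths are in m, angles in rad, forces in N, time in s.
With the tool pointing down it reaches from about 0.225 to 0.875 m from the base axis. Payload 3.4 kg.
Tool frame: the origin (TCP) lies midway between the tips of the shut fingers; the grasp point (between the pads) lies behind it (manip.grip_point_offset is the z of the grasp point in the tool frame, in m); z points along the fingers, x is the direction in which the jaws open and shut, and the axes are right-handed (so a half turn about z gives the same grasp; the last joint's range is limited). The gripper opens to 85 mm and grips with 20 to 120 N. Pads are 22 mm wide; open, the fingers measure 114 mm over their backs; the gripper's body (76 mm by 85 mm) begins 54 mm behind the grasp point. The pads swing forward as they close: fully open they stand 13 mm farther back than shut.
Start: joints at [-0.121, 0.276, 1.505, -0, 1.361, -0.121], TCP at [0.575, -0, 0.202] pointing down, gripper open.
Joint ranges: [-2.89, 2.89], [-0.75, 2.08], [0.22, 2.7], [-1.18, 4.32], [0.11, 2.71], [-2.7, 2.7]. Speed limits (rad/s): [2.57, 2.57, 3.14, 3.14, 3.14, 3.14].

INTERFACE

Orientations are given as a unit quaternion [w, x, y, z].
In Python, from rig import manip, eyes, recognise, regions_of, mark_of gives the robot as it stands.
- The arm moves only by the shell command python3 -m inch 'ROWS' [FORCE]. ROWS is JSON, a list of rows, each a list of 5 numbers: the gripper command: -1 is shut, 1 is fully open, values between are in proportion, then the shift along the tool's x, y, z in mm, then the turn about the tool's z in degrees. A call has 1 to 20 rows; each row shifts and turns the pose as measured when the row begins, along the tool's axes as they then stand; what a row does not reach is not made up. A row lasts 1/12 s, in which the tool goes at most 41.7 mm and 7.16 degrees, less where a joint would pass 70% of its speed; a pose out of reach is approached as far as the arm can. A call with a gripper value outside its range is refused whole. The fingers move at their own pace and stop on an object; FORCE is the grip in N (left out, the last holds). Time passes only in rows, so rows that do not move let the fingers close. It gives the time, the measured TCP pose, the force and the opening at its end, in the units of the state.
- manip.get_state(): the state, without advancing time (a new reading comes with each control period).
- eyes.get_image(name): name is "scene" or "side" or "wrist"; returns a dict with "frame" (480x640x3 uint8, red, green, blue), "K" (3x3 intrinsics, pixels), "rvec" (rotation vector, rad) and "tvec" (3), from world to camera coordinates, as OpenCV has them; the wrist camera has in their place "mount" (4x4, takes a point from camera to tool coordinates, whose origin is the TCP and whose axes are the tool frame's). Camera axes: x right, y down, z forward; pixel columns grow to the right and rows downward; lengths in m; the calibration is good to about 2 mm. A picture is of the moment at which its call begins: read the wrist's pose just before it. There is no depth.
- manip.sign_off(): hands the job in, once; it reports no verdict.
Trained networks look in a picture, given as the dict that the camera call returned (one of the last four; its "shot" number tells which), for a name from the list of things; names that differ only in an ending like _2 or _b are one class to them, and where a whole thing is asked for, a point or a joint stands for the part that bears it (a point fixed in the world has none). Each returns a list of dicts, best first, with "confidence" (0 to 1); they miss things now and then, are a little off and sometimes report something else, mostly with a low value. They report only what shows in the picture. A call takes as long as a camera call.
- recognise(picture, target): "bbox" ([left, top, width, height] in pixels, round what is visible of it).
- regions_of(picture, target): "mask" (480x640 bool, what is visible of it) and "bbox" ([left, top, width, height] in pixels, round what is visible of it).
- mark_of(picture, target): "point" ([row, column] in pixels: a listed point, or the origin of a listed thing).
The state is a dict: "clock": time; "qpos": joint angles; "qd": joint speeds; "effort": joint torques, N m; "position": TCP position; "ee_rot": TCP orientation; "contact_force": force on the tool from outside, world axes, zero at the start; "moment": the same for the moment, N m; "width": finger opening in m.
Only numpy, scipy, OpenCV 4.12 (cv2) and the standard library are available. Lean on these libraries where they do the work, as an engineer would, in place of code of your own. Each camera call takes 0.05 s, during which the arm holds its last target.

## Working session

There is one attempt and no reset: what is moved stays moved. The work goes in short steps, Python scripts to look and compute and a shell command to move; the robot and the scene stay as the last step left them, time stands still between calls to the robot, and variables do not carry over. Pictures are saved under pics/ and viewed, and the job is handed in when it is done.

```bash
ls; mkdir -p pics; cat > h.py <<'E'
import numpy as np, cv2
from rig import manip, eyes, recognise, regions_of, mark_of
def cam(p):
    R,_=cv2.Rodrigues(np.array(p["rvec"],float)); return np.array(p["K"],float),R,np.array(p["tvec"],float).reshape(3)
def ray(p,uv,z):
    K,R,t=cam(p); d=R.T@np.linalg.inv(K)@np.array([uv[0],uv[1],1.]); c=-R.T@t
    return c+d*(z-c[2])/d[2]
def proj(p,X):
    K,R,t=cam(p); q=K@(R@np.asarray(X,float)+t); return q[:2]/q[2]
def tri(p1,uv1,p2,uv2):
    A=[];b=[]
    P=[]
    for p,uv in((p1,uv1),(p2,uv2)):
        K,R,t=cam(p); M=K@np.hstack([R,t[:,None]]); P.append(M)
    X=cv2.triangulatePoints(P[0],P[1],np.array(uv1,float).reshape(2,1),np.array(uv2,float).reshape(2,1)); return (X[:3]/X[3]).ravel()
def save(p,n): cv2.imwrite("pics/"+n+".png",cv2.cvtColor(p["frame"],cv2.COLOR_RGB2BGR))
E
python3 - <<'E'
from h import *
s=manip.get_state(); print(s, manip.grip_point_offset)
P={}
for n in("scene","side"):
    p=eyes.get_image(n); P[n]=p; save(p,n+"0")
    for t in ["rubber_grip","shelf_top","cradle","tray_floor","glaze_jar","cup","prop","spatula"]:
        print(n,t,[(np.round(m["point"],1).tolist(),round(m["confidence"],2)) for m in mark_of(p,t)[:2]])
E
```

```text
pics
{'clock': 0.0, 'qpos': array([-1.20983544e-01,  2.76590095e-01,  1.50614424e+00, -2.02090456e-05,
        1.36068591e+00, -1.21004904e-01]), 'qd': array([ 2.28201256e-04,  1.17813171e-03, -7.71200782e-04,  9.59242714e-04,
       -1.80184618e-03,  2.74842018e-05]), 'effort': array([ 6.20495921e-04, -4.16768074e+01, -2.45808578e+01, -1.52056768e-04,
        1.11346930e-02,  1.69860516e-05]), 'position': array([5.74416550e-01, 6.71705012e-05, 2.01338124e-01]), 'ee_rot': array([-1.00485878e-04,  9.99999582e-01,  1.27964584e-05, -9.08304208e-04]), 'contact_force': array([-0.2393205 , -0.12883858,  0.06990026]), 'moment': array([-0.01436373,  0.02269421, -0.00463817]), 'width': 0.0854826852583769} -0.0187
scene rubber_grip [([242.8, 143.6], 0.59)]
scene shelf_top [([282.3, 332.4], 0.59)]
scene cradle [([299.6, 331.1], 0.69)]
scene tray_floor [([246.3, 475.8], 0.57)]
scene glaze_jar [([337.9, 490.3], 0.6)]
scene cup [([343.5, 135.7], 0.84)]
scene prop [([213.4, 398.8], 0.95)]
scene spatula [([212.1, 272.7], 0.94)]
side rubber_grip [([190.5, 368.2], 0.94), ([255.0, 287.9], 0.64)]
side shelf_top [([255.6, 287.8], 0.77)]
side cradle [([274.0, 289.3], 0.62)]
side tray_floor [([393.9, 314.3], 0.62)]
side glaze_jar [([362.3, 179.5], 0.67)]
side cup [([206.2, 294.6], 0.6)]
side prop [([342.4, 397.6], 0.93), ([259.7, 411.3], 0.15)]
side spatula [([261.2, 415.0], 0.86)]
```

View pics/scene0.png

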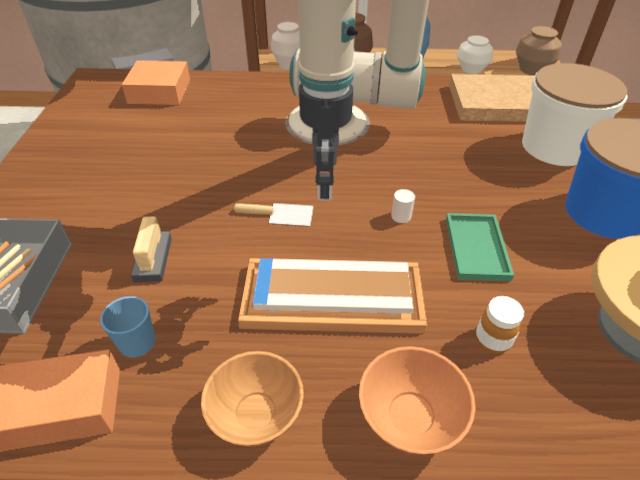

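View pics/side0.png

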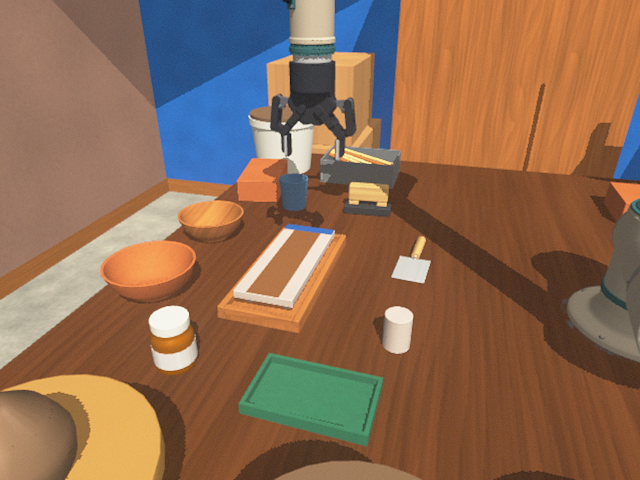

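The scene picture shows the block at about (150,250) px, the shelf with its blue end on the left at (265,285), the tray at (478,246), and the prop, spatula, jar and cup near them. Next I work out the poses.

```bash
cat > m.py <<'E'
from h import *
P={n:eyes.get_image(n) for n in("scene","side")}
Z={"rubber_grip":.053,"shelf_top":.045,"cradle":0,"tray_floor":.006,"glaze_jar":0,"cup":0,"prop":0,"spatula":0}
for t,z in Z.items():
    uv={}
    for n,p in P.items():
        m=mark_of(p,t)
        if m and m[0]["confidence"]>.3: uv[n]=m[0]["point"][::-1]
    out={n:np.round(ray(P[n],u,z),4).tolist()[:2] for n,u in uv.items()}
    if len(uv)==2: out["tri"]=np.round(tri(P["scene"],uv["scene"],P["side"],uv["side"]),4).tolist()
    print(t,out)
# masks
from scipy import ndimage
def colr(n,t,f,z,er=0):
    p=P[n]; hsv=cv2.cvtColor(p["frame"],cv2.COLOR_RGB2HSV).astype(int); M=f(hsv[...,0],hsv[...,1],hsv[...,2])
    b=recognise(p,t)[0]["bbox"]; W=np.zeros(M.shape,bool); x,y,w,h=[int(v) for v in b]; W[y-6:y+h+6,x-6:x+w+6]=1
    M&=W; L,k=ndimage.label(M); 
    if k==0: return
    M=L==1+np.argmax(ndimage.sum(M,L,range(1,k+1)))
    v,u=np.nonzero(M); X=np.array([ray(p,(a,c),z)[:2] for a,c in zip(u,v)],np.float32)
    r=cv2.minAreaRect(X); bx=cv2.boxPoints(r); 
    e=sorted([(np.linalg.norm(bx[i+1]-bx[i]),np.degrees(np.arctan2(*(bx[i+1]-bx[i])[::-1]))) for i in(0,1)])
    print(n,t,"ctr",np.round(r[0],4),"edges",[(round(float(a),4),round(float(b)%180,2)) for a,b in e])
for n in P:
    colr(n,"tray_floor",lambda h,s,v:(h>55)&(h<95)&(s>80),.018)
    colr(n,"shelf_top",lambda h,s,v:(h<18)&(s>100)&(v>60),.045) if 0 else None
    colr(n,"shelf_top",lambda h,s,v:((s<60)&(v>140)),.045)
    colr(n,"shelf_top",lambda h,s,v:((h>100)&(h<125)&(s>110)),.045)
    colr(n,"rubber_grip",lambda h,s,v:((s>60)&(v>110)&(h>15)&(h<30)),.074)
    colr(n,"rubber_grip",lambda h,s,v:((v<90)&(s<90)),.011)
E
python3 m.py
```

```text
rubber_grip {'scene': [0.5378, -0.3397], 'side': [0.5271, -0.3336], 'tri': [0.5299, -0.3439, 0.0472]}
shelf_top {'scene': [0.62, 0.0165], 'side': [0.6208, 0.019], 'tri': [0.6207, 0.017, 0.0447]}
cradle {'scene': [0.6169, 0.0103], 'side': [0.6224, 0.0155], 'tri': [0.6207, 0.012, 0.0008]}
tray_floor {'scene': [0.4819, 0.3166], 'side': [0.4798, 0.3155], 'tri': [0.4806, 0.3163, 0.0057]}
glaze_jar {'scene': [0.6918, 0.2987], 'side': [0.6992, 0.3032], 'tri': [0.6958, 0.3006, 0.0012]}
cup {'scene': [0.7242, -0.3219], 'side': [0.7333, -0.3297], 'tri': [0.7287, -0.3187, 0.0057]}
prop {'scene': [0.3761, 0.167], 'side': [0.3782, 0.1691], 'tri': [0.3775, 0.1675, -0.0001]}
spatula {'scene': [0.378, -0.1126], 'side': [0.3805, -0.115], 'tri': [0.3803, -0.1122, 0.0018]}
scene tray_floor ctr [0.4851 0.3144] edges [(0.1079, 88.74), (0.1873, 178.74)]
scene shelf_top ctr [0.6653 0.0166] edges [(0.044, 178.23), (0.2812, 88.23)]
scene shelf_top ctr [ 0.6141 -0.1102] edges [(0.0226, 89.52), (0.1057, 179.52)]
scene rubber_grip ctr [ 0.55   -0.3316] edges [(0.0441, 94.83), (0.1447, 4.83)]
scene rubber_grip ctr [ 0.5606 -0.3413] edges [(0.0601, 95.5), (0.0682, 5.5)]
side tray_floor ctr [0.4794 0.3245] edges [(0.1172, 88.84), (0.1751, 178.84)]
side shelf_top ctr [0.6137 0.0307] edges [(0.1153, 179.56), (0.2972, 89.56)]
side shelf_top ctr [ 0.6173 -0.1092] edges [(0.0214, 89.26), (0.1052, 179.26)]
side rubber_grip ctr [ 0.5199 -0.2788] edges [(0.0976, 8.56), (0.1519, 98.56)]
side rubber_grip ctr [ 0.5294 -0.3419] edges [(0.0986, 94.43), (0.1207, 4.43)]
```

```bash
cat >> h.py <<'E'
from scipy.spatial.transform import Rotation as Ro
def toolT(s):
    w,x,y,z=s["ee_rot"]; T=np.eye(4); T[:3,:3]=Ro.from_quat([x,y,z,w]).as_matrix(); T[:3,3]=s["position"]; return T
def wrist():
    s=manip.get_state(); p=eyes.get_image("wrist"); C=toolT(s)@np.array(p["mount"]); W=np.linalg.inv(C)
    p["rvec"]=cv2.Rodrigues(W[:3,:3])[0]; p["tvec"]=W[:3,3]; return p,s
def yaw(s):
    T=toolT(s); return np.degrees(np.arctan2(T[1,0],T[0,0]))
E
python3 - <<'E'
from h import *
p,s=wrist(); save(p,"w0"); print(np.round(p["mount"],3).tolist())
E
```

```text
[[1.0, -0.0, 0.001, -0.0], [-0.0, 0.966, 0.26, -0.065], [-0.001, -0.26, 0.966, -0.172], [0.0, 0.0, 0.0, 1.0]]
```

View pics/w0.png

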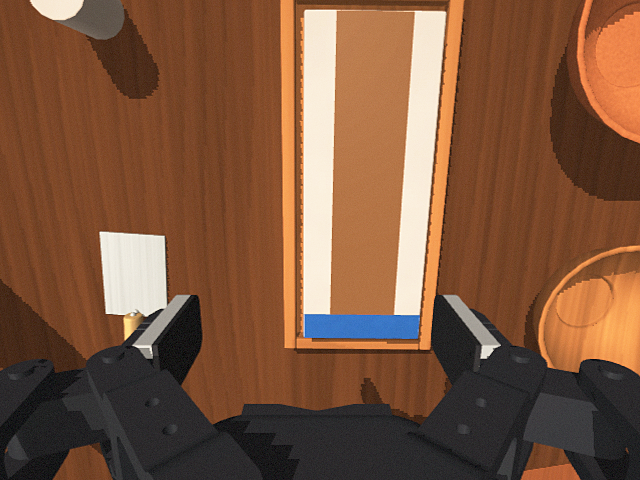

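The wrist picture shows the whole shelf, with corners near (303,10), (446,11), (304,338) and (420,338), and the blue stripe at the bottom. I take its pose from this.

```bash
cat > sh.py <<'E'
from h import *
p,s=wrist()
hsv=cv2.cvtColor(p["frame"],cv2.COLOR_RGB2HSV).astype(int);h,sa,v=[hsv[...,i] for i in range(3)]
g=regions_of(p,"shelf_top")
print([(m["bbox"],round(m["confidence"],2)) for m in g[:2]])
white=(sa<60)&(v>170); blue=(h>100)&(h<125)&(sa>120)
M=(white|blue); 
W=np.zeros_like(M); W[0:350,280:470]=1; M&=W; 
M=cv2.morphologyEx(M.astype(np.uint8),cv2.MORPH_OPEN,np.ones((3,3)))
v_,u_=np.nonzero(M); X=np.array([ray(p,(a,b),.045)[:2] for a,b in zip(u_,v_)],np.float32)
r=cv2.minAreaRect(X); print("rect",r, cv2.boxPoints(r))
# long side fits
for side,fn in(("L",min),("R",max)):
    pts=[]
    for row in range(20,325,3):
        c=np.nonzero(M[row])[0]
        if len(c): pts.append(ray(p,(fn(c)+(0 if side=="L" else 1)-.5,row),.045)[:2])
    vx,vy,x0,y0=cv2.fitLine(np.array(pts,np.float32),cv2.DIST_HUBER,0,.01,.01).ravel()
    print(side,"angle",np.degrees(np.arctan2(vy,vx))%180,"x at y=.017",x0+(.017-y0)*vx/vy)
print(M[:,:].any(1).nonzero()[0][[0,-1]])
E
python3 sh.py
```

```text
[([303.9, 11.3, 143.1, 325.8], 0.69)]
rect ((0.6189252138137817, 0.016859270632267), (0.2790699601173401, 0.1086353063583374), 89.53945922851562) [[ 0.5634877  -0.1222346 ]
 [ 0.67211956 -0.12310779]
 [ 0.6743627   0.15595314]
 [ 0.56573087  0.15682633]]
L angle 89.52012 x at y=.017 0.56417745
R angle 89.443924 x at y=.017 0.6724929
[ 10 338]
```

```bash
python3 -m inch '[[1,-5,38,0,7],[1,0,38,0,7],[1,5,38,0,7],[1,10,35,0,7],[1,14,33,0,7],[1,18,30,0,7],[1,20,28,0,7],[1,22,25,0,7],[1,0,0,0,7],[1,0,0,0,7],[1,0,0,0,7],[1,0,0,0,7]]'; python3 - <<'E'
from h import *
p,s=wrist(); print(s["position"],yaw(s),s["clock"])
E
```

```text
clock: 3.45
position: [0.5397, -0.3018, 0.2005]
ee_rot: [-0.001, 0.733, -0.68, 0.001]
contact_force: [0.5, 0.6, -0.2]
width: 0.0853
[ 0.53970876 -0.30183285  0.20050175] -85.75866854463816 3.45
```

```bash
python3 - <<'E'
from h import *
p,s=wrist(); save(p,"w1"); np.save("w1.npy",dict(p=p,s=s),allow_pickle=True)
m=mark_of(p,"rubber_grip"); print([(x["point"],x["confidence"]) for x in m[:2]])
u=m[0]["point"][::-1]; print(ray(p,u,.053))
E
```

```text
[([229.8, 360.1], 0.73)]
[ 0.52924055 -0.34082158  0.053     ]
```

View pics/w1.png

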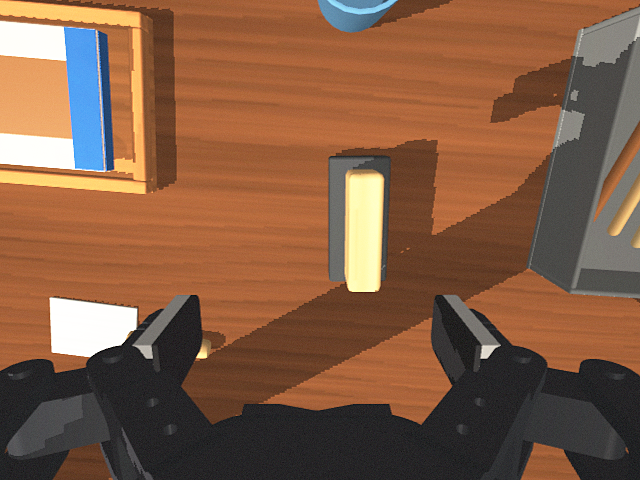

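The block stands upright in the wrist view. The brick's top has corners (329,157), (391,157) and (330,279), and the handle's top runs from (346..383,170) to (349..381,291).

```bash
python3 - <<'E'
from h import *
d=np.load("w1.npy",allow_pickle=True).item(); p=d["p"]; s=d["s"]
hsv=cv2.cvtColor(p["frame"],cv2.COLOR_RGB2HSV).astype(int);h,sa,v=[hsv[...,i] for i in range(3)]
W=np.zeros((480,640),bool); W[145:300,320:400]=1
H=W&(v>150)&(sa>60)&(sa<170)
def edge(M,fn,off,z,r0,r1,):
    pts=[]
    for r in range(r0,r1,2):
        c=np.nonzero(M[r])[0]
        if len(c): pts.append(ray(p,(fn(c)+off,r),z)[:2])
    vx,vy,x0,y0=cv2.fitLine(np.array(pts,np.float32),cv2.DIST_HUBER,0,.01,.01).ravel()
    a=np.degrees(np.arctan2(vy,vx)); a=(a+90)%180-90
    return a, y0+(.53-x0)*vy/vx
print("handle L",edge(H,min,-.5,.074,180,280),"R",edge(H,max,.5,.074,180,280))
B=W&(sa<90)&(v<110)
print("brick L",edge(B,min,-.5,.022,165,270))
for uv,z in[((329,157),.022),((391,157),.022),((330,279),.022),((346,170),.074),((383,170),.074),((349,291),.074),((381,291),.074)]: print(uv,np.round(ray(p,uv,z),4))
E
```

```text
handle L (np.float32(4.1828537), np.float32(-0.30575868)) R (np.float32(4.621826), np.float32(-0.35585865))
brick L (np.float32(4.525505), np.float32(-0.3146433))
(329, 157) [ 0.5866 -0.3106  0.022 ]
(391, 157) [ 0.5906 -0.3659  0.022 ]
(330, 279) [ 0.471  -0.3208  0.022 ]
(346, 170) [ 0.5804 -0.3225  0.074 ]
(383, 170) [ 0.5824 -0.3508  0.074 ]
(349, 291) [ 0.4812 -0.334   0.074 ]
(381, 291) [ 0.4831 -0.3606  0.074 ]
```

```bash
python3 -m inch '[[1,14,4,10,0],[1,14,4,20,0],[1,11,4,30,0],[1,0,0,20,0],[1,0,0,0,0]]' 100; python3 - <<'E'
from h import *
s=manip.get_state(); T=toolT(s); g=np.array([.531,-.342,.034])
print(s["position"],yaw(s),"tool delta mm",1000*T[:3,:3].T@(g-T[:3,3]), np.round(T[:3,2],4))
E
```

```text
clock: 4.02
position: [0.5328, -0.3455, 0.1188]
ee_rot: [-0.001, 0.742, -0.671, 0.005]
contact_force: [-0.7, -0.1, -0.1]
width: 0.0856
[ 0.53281339 -0.34552218  0.11875321] -84.21711725916191 tool delta mm [-4.23687981  2.07074698 84.71459216] [ 0.008  -0.0057 -1.    ]
```

```bash
python3 -m inch '[[1,-3,1,10,1],[1,-1,1,15,0],[1,0,0,15,0],[1,0,0,15,0],[1,0,0,12,0],[1,0,0,8,0],[1,0,0,3,0],[1,0,0,0,0]]' 100; python3 - <<'E'
from h import *
s=manip.get_state(); T=toolT(s); g=np.array([.531,-.342,.034])
print(yaw(s),"tool delta mm",1000*T[:3,:3].T@(g-T[:3,3]), np.round(T[:3,2],4))
E
```

```text
clock: 4.68
position: [0.5321, -0.3468, 0.0402]
ee_rot: [0.0, 0.741, -0.672, 0.007]
contact_force: [-0.3, 0.2, -0.1]
width: 0.0854
-84.44885085144202 tool delta mm [-4.94722735  0.64967628  6.11331078] [ 0.0101 -0.0105 -0.9999]
```

```bash
python3 -m inch '[[1,-3,0,3,1],[1,-2,0,3,0],[1,0,0,1,0],[1,0,0,0,0]]' 100; python3 - <<'E'
from h import *
s=manip.get_state(); T=toolT(s); g=np.array([.531,-.342,.034])
print(yaw(s),"tool delta mm",1000*T[:3,:3].T@(g-T[:3,3]), np.round(T[:3,2],4))
p,s=wrist(); save(p,"w2")
E
```

```text
clock: 5.02
position: [0.5333, -0.3427, 0.0352]
ee_rot: [0.0, 0.734, -0.679, 0.01]
contact_force: [-0.1, -0.6, 0.0]
width: 0.0855
-85.47609435495532 tool delta mm [-0.86744629  2.23142378  1.17717525] [ 0.0137 -0.0134 -0.9998]
```

View pics/w2.png

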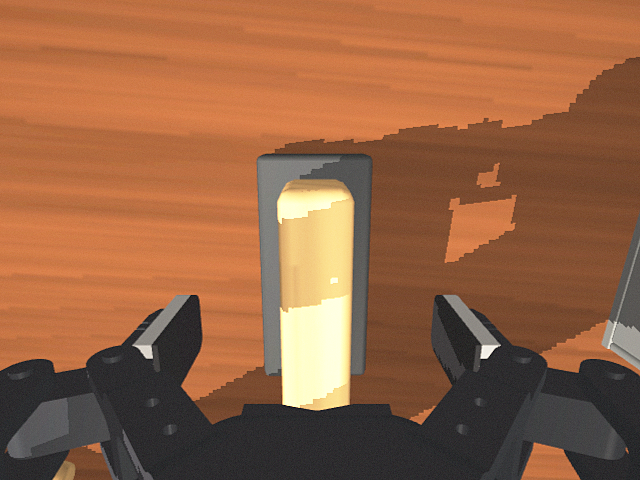

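The block is centred between the pads, so I close on it.

```bash
python3 -m inch '[[1,-1,2,1,0],[-1,0,0,0,0],[-1,0,0,0,0],[-1,0,0,0,0],[-1,0,0,0,0],[-1,0,0,0,0],[-1,0,0,0,0],[-1,0,0,0,0],[-1,0,0,0,0]]' 100; cat > st.py <<'E'
from h import *
s=manip.get_state(); T=toolT(s)
print(round(s["clock"],2),np.round(1000*s["position"],1),"yaw",round(yaw(s),2),"z",np.round(T[:3,2],4),"F",np.round(s["contact_force"],1),"M",np.round(s["moment"],2),"w",round(s["width"],4))
E
python3 st.py
```

```text
clock: 5.82
position: [0.5317, -0.3426, 0.0361]
ee_rot: [0.0, 0.735, -0.678, 0.011]
contact_force: [0.3, 0.3, 0.1]
width: 0.025
5.82 [ 531.7 -342.6   36.1] yaw -85.46 z [ 0.0159 -0.0156 -0.9998] F [0.3 0.3 0.1] M [0.09 0.01 0.01] w 0.025
```

```bash
python3 -m inch '[[-1,0,0,-10,0],[-1,0,0,-25,0],[-1,0,0,-30,0],[-1,0,0,-25,0],[-1,-15,-6,-10,0],[-1,-30,-12,0,0],[-1,-34,-14,0,0],[-1,-34,-14,0,0],[-1,-34,-14,0,0]]' 100; python3 st.py
```

```text
clock: 6.57
position: [0.5749, -0.1886, 0.1354]
ee_rot: [0.002, 0.73, -0.683, 0.006]
contact_force: [1.1, 0.0, -4.3]
width: 0.0248
6.57 [ 574.9 -188.6  135.4] yaw -86.17 z [ 0.0056 -0.0115 -0.9999] F [ 1.1  0.  -4.3] M [ 0.01 -0.04 -0.03] w 0.0248
```

```bash
python3 -m inch '[[-1,-32,-13,0,0],[-1,-32,-13,0,0],[-1,-26,-12,0,0],[-1,-16,-8,0,-4],[-1,-5,-3,0,-7],[-1,0,0,0,-7],[-1,0,0,0,-7],[-1,0,0,0,-7],[-1,0,0,0,-7],[-1,0,0,0,-7],[-1,0,0,0,-7],[-1,0,0,0,-7],[-1,0,0,0,-7],[-1,0,0,0,-7],[-1,0,0,0,-7],[-1,0,0,0,-5],[-1,0,0,0,0],[-1,0,0,0,0]]' 100; python3 st.py
python3 - <<'E'
from h import *
p,s=wrist(); save(p,"w3"); p=eyes.get_image("side"); save(p,"s3")
E
```

```text
clock: 8.07
position: [0.603, -0.0345, 0.1224]
ee_rot: [-0.006, 1.0, 0.02, -0.013]
contact_force: [1.2, 0.1, -3.5]
width: 0.0245
8.07 [603.  -34.5 122.4] yaw 2.36 z [-0.0255  0.0113 -0.9996] F [ 1.2  0.1 -3.5] M [ 0.01 -0.06 -0.  ] w 0.0245
```

View pics/w3.png

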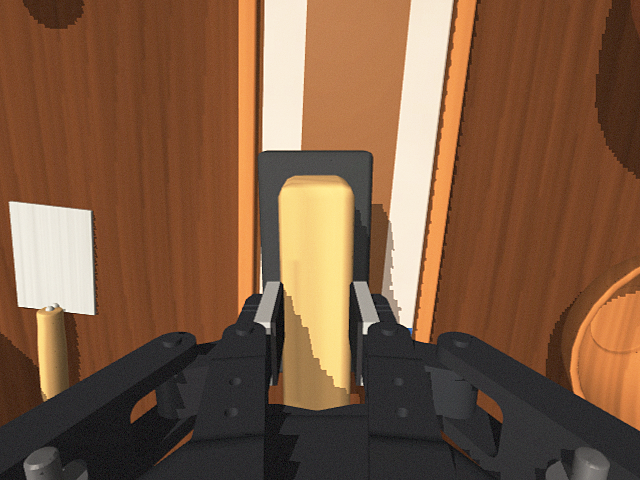

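View pics/s3.png

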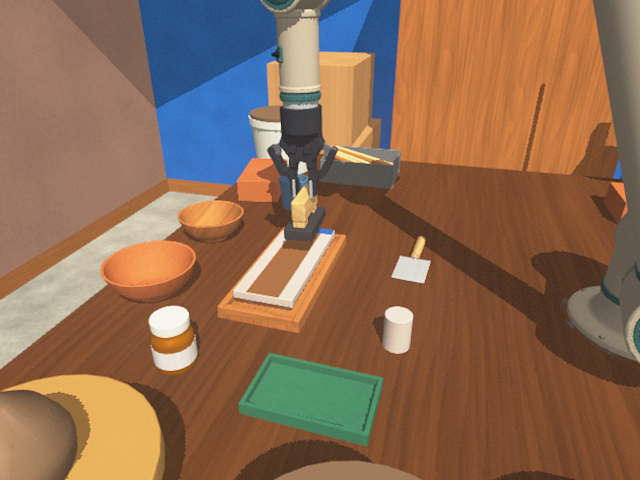

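```bash
cat > blk.py <<'E'
from h import *
import sys
def blocktool(p,r0=155,r1=270,zt=.0141):
    # brick top far edge & side edges in tool frame at tool z = zt
    K=np.array(p["K"]);M=np.array(p["mount"])
    def tr(u,v,z): 
        d=M[:3,:3]@np.linalg.inv(K)@np.array([u,v,1.]);return M[:3,3]+d*(z-M[2,3])/d[2]
    return tr
p,s=wrist(); tr=blocktool(p)
for uv in[(260,152),(372,152),(261,280),(371,280)]: print(uv,np.round(1000*tr(*uv,.0141),1))
for uv in[(281,190),(352,190),(283,300),(350,300)]: print("handle",np.round(1000*tr(*uv,-.0379),1))
E
python3 blk.py
```

```text
(260, 152) [-26.7 -56.8  14.1]
(372, 152) [ 26.3 -56.9  14.1]
(261, 280) [-28.6   7.7  14.1]
(371, 280) [28.2  7.7 14.1]
handle [-12.5 -46.2 -37.9]
handle [ 12.3 -46.2 -37.9]
handle [-12.7  -4.6 -37.9]
handle [ 12.6  -4.6 -37.9]
```

```bash
python3 -m inch '[[-1,4,8,-1,1],[-1,4,8,-1,1],[-1,4,7,-1,1],[-1,3,4,-1,0],[-1,1,1,-1,0],[-1,0,0,-1,0]]' 100; python3 st.py
python3 - <<'E'
from h import *
p,s=wrist(); save(p,"w4")
E
```

```text
clock: 8.72
position: [0.6226, -0.0672, 0.1283]
ee_rot: [-0.005, 1.0, -0.01, -0.012]
contact_force: [0.1, 0.1, -3.7]
width: 0.0247
8.72 [622.6 -67.2 128.3] yaw -1.19 z [-0.0236  0.0098 -0.9997] F [ 0.1  0.1 -3.7] M [ 0.   -0.05  0.01] w 0.0247
```

View pics/w4.png

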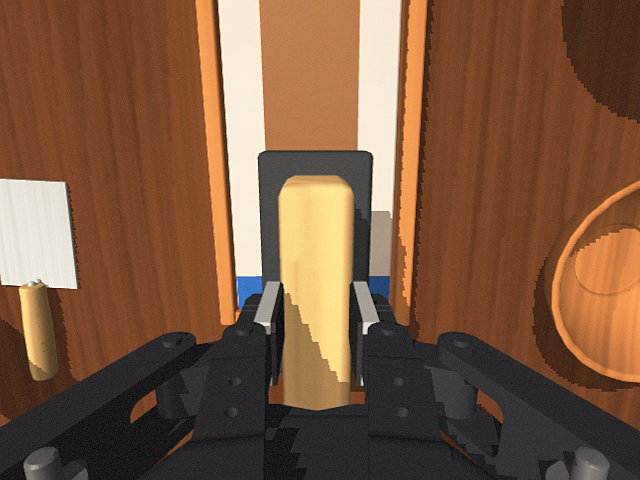

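```bash
python3 -m inch '[[-1,-1,-2,6,-0.7],[-1,-1,-2,8,0],[-1,-0.5,-1,10,0],[-1,0,0,8,0],[-1,0,0,5,0],[-1,0,0,2,0],[-1,0,0,0,0]]' 100; python3 st.py
```

```text
clock: 9.35
position: [0.6166, -0.0593, 0.0841]
ee_rot: [-0.006, 1.0, -0.003, -0.014]
contact_force: [-0.2, 0.2, -4.3]
width: 0.025
9.35 [616.6 -59.3  84.1] yaw -0.35 z [-0.0274  0.0114 -0.9996] F [-0.2  0.2 -4.3] M [ 0.03 -0.03 -0.01] w 0.025
```

```bash
python3 -m inch '[[-1,2,2.5,0,0],[-1,0.5,0.5,0,0],[-1,0,0,0,0]]' 100; python3 st.py
python3 - <<'E'
from h import *
p,s=wrist(); save(p,"w5"); p=eyes.get_image("side"); save(p,"s5")
f=p["frame"][140:300,220:380]; cv2.imwrite("pics/s5c.png",cv2.cvtColor(cv2.resize(f,(640,640)),cv2.COLOR_RGB2BGR)[:600])
E
```

```text
clock: 9.6
position: [0.6194, -0.0625, 0.0837]
ee_rot: [-0.006, 1.0, -0.003, -0.014]
contact_force: [-0.0, 0.2, -3.0]
width: 0.0246
9.6 [619.4 -62.5  83.7] yaw -0.32 z [-0.0277  0.0113 -0.9996] F [-0.   0.2 -3. ] M [-0.01 -0.01  0.01] w 0.0246
```

View pics/w5.png

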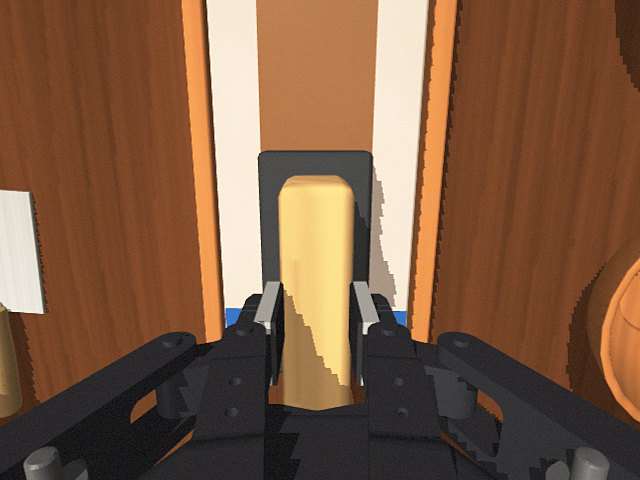

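View pics/s5c.png

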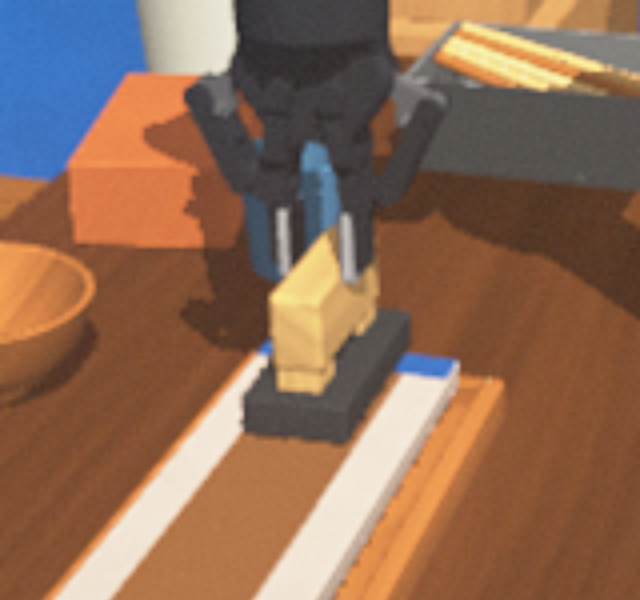

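Wrist and side views: the block sits centred on the brown band (the band is 260–375 px at the block's end) at the blue end. Now I press down gently.

```bash
python3 -m inch '[[-1,0,0,1.5,0],[-1,0,0,1.5,0],[-1,0,0,1.5,0],[-1,0,0,1.5,0]]' 100; python3 st.py
```

```text
clock: 10.03
position: [0.6201, -0.063, 0.0804]
ee_rot: [-0.005, 1.0, -0.003, -0.012]
contact_force: [-0.8, 0.3, 1.7]
width: 0.0249
10.03 [620.1 -63.   80.4] yaw -0.33 z [-0.0245  0.0102 -0.9996] F [-0.8  0.3  1.7] M [ 0.11  0.26 -0.  ] w 0.0249
```

```bash
python3 -m inch '[[-1,0,0,1.5,0],[-1,0,0,1.5,0],[-1,0,0,1.5,0],[-1,0,0,0,0]]' 100; python3 st.py
```

```text
clock: 10.37
position: [0.6199, -0.063, 0.0781]
ee_rot: [-0.005, 1.0, -0.003, -0.011]
contact_force: [-2.3, 1.0, 4.0]
width: 0.0252
10.37 [619.9 -63.   78.1] yaw -0.33 z [-0.0226  0.0096 -0.9997] F [-2.3  1.   4. ] M [0.07 0.36 0.02] w 0.0252
```

```bash
python3 -m inch '[[-1,0,0,1.5,0],[-1,0,0,1.5,0],[-1,0,0,1.5,0],[-1,0,0,1.5,0],[-1,0,0,1,0]]' 100; python3 st.py
```

```text
clock: 10.78
position: [0.6199, -0.063, 0.0729]
ee_rot: [-0.005, 1.0, -0.003, -0.011]
contact_force: [-3.1, 0.7, 6.6]
width: 0.0248
10.78 [619.9 -63.   72.9] yaw -0.32 z [-0.0212  0.0091 -0.9997] F [-3.1  0.7  6.6] M [ 0.07  0.48 -0.02] w 0.0248
```

```bash
python3 -m inch '[[-1,0,0,0,0],[-1,0,0,0,0],[-1,0,0,0,0]]' 100; python3 st.py
```

```text
clock: 11.03
position: [0.6199, -0.063, 0.0739]
ee_rot: [-0.004, 1.0, -0.003, -0.01]
contact_force: [-2.1, -0.9, 5.4]
width: 0.0248
11.03 [619.9 -63.   73.9] yaw -0.32 z [-0.0207  0.009  -0.9997] F [-2.1 -0.9  5.4] M [ 0.11  0.49 -0.03] w 0.0248
```

```bash
python3 -m inch '[[-1,0,0,1,0],[-1,0,0,1,0],[-1,0,0,0.7,0],[-1,0,0,0.4,0]]' 100; python3 st.py
python3 - <<'E'
from h import *
p=eyes.get_image("side"); save(p,"s6")
f=p["frame"][180:260,260:360]; cv2.imwrite("pics/s6c.png",cv2.cvtColor(cv2.resize(f,(750,600),interpolation=cv2.INTER_CUBIC),cv2.COLOR_RGB2BGR))
E
```

```text
clock: 11.37
position: [0.6198, -0.063, 0.0728]
ee_rot: [-0.004, 1.0, -0.003, -0.01]
contact_force: [-3.6, 0.2, 6.6]
width: 0.0247
11.37 [619.8 -63.   72.8] yaw -0.32 z [-0.0196  0.0086 -0.9998] F [-3.6  0.2  6.6] M [0.07 0.47 0.  ] w 0.0247
```

View pics/s6c.png

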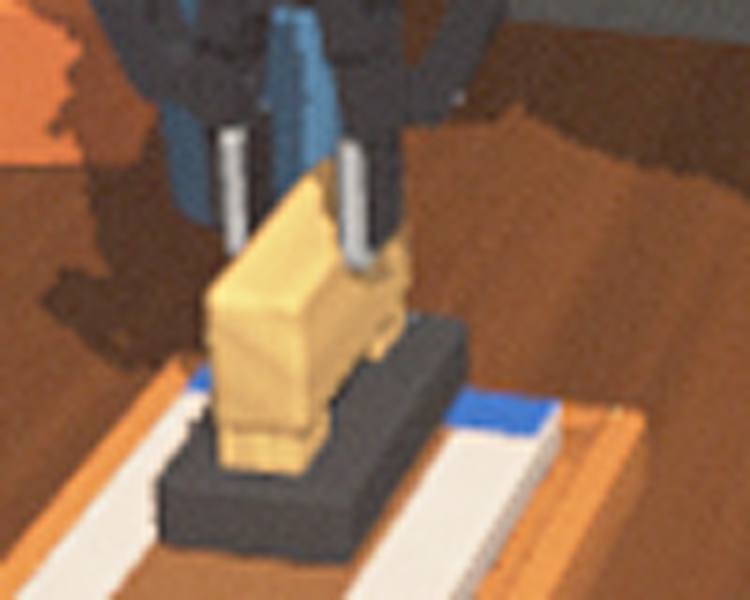

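```bash
python3 -m inch '[[-1,0,-1,0.7,0],[-1,0,-1.5,0.7,0],[-1,0,-2,0.6,0],[-1,0,-2,0.5,0],[-1,0,-2,0.5,0],[-1,0,-2,0.5,0]]' 100; python3 st.py
```

```text
clock: 11.92
position: [0.62, -0.0632, 0.073]
ee_rot: [0.005, 1.0, -0.001, -0.009]
contact_force: [-3.4, -3.2, 6.9]
width: 0.0249
11.92 [620.  -63.2  73. ] yaw -0.15 z [-0.0177 -0.0108 -0.9998] F [-3.4 -3.2  6.9] M [-0.41  0.6   0.08] w 0.0249
```

```bash
python3 -m inch '[[-1,0,-3,0.5,0],[-1,0,-3.5,0.5,0],[-1,0,-3.5,0.5,0]]' 100; python3 st.py
```

```text
clock: 12.17
position: [0.6202, -0.0618, 0.0736]
ee_rot: [0.013, 1.0, 0.0, -0.008]
contact_force: [-3.6, -7.3, 7.5]
width: 0.0248
12.17 [620.2 -61.8  73.6] yaw -0.0 z [-0.0165 -0.0262 -0.9995] F [-3.6 -7.3  7.5] M [-1.09  0.69  0.11] w 0.0248
```

```bash
python3 -m inch '[[-1,0,0,0.4,0],[-1,0,0,0.4,0],[-1,0,0,0.4,0]]' 20; python3 st.py
python3 - <<'E'
from h import *
p=eyes.get_image("side"); save(p,"s7")
f=p["frame"][180:260,260:360]; cv2.imwrite("pics/s7c.png",cv2.cvtColor(cv2.resize(f,(750,600),interpolation=cv2.INTER_CUBIC),cv2.COLOR_RGB2BGR))
E
```

```text
clock: 12.42
position: [0.6202, -0.0641, 0.074]
ee_rot: [0.015, 1.0, 0.0, -0.008]
contact_force: [-2.5, 0.7, 5.8]
width: 0.0246
12.42 [620.2 -64.1  74. ] yaw 0.04 z [-0.0157 -0.0298 -0.9994] F [-2.5  0.7  5.8] M [0.56 0.4  0.08] w 0.0246
```

View pics/s7c.png

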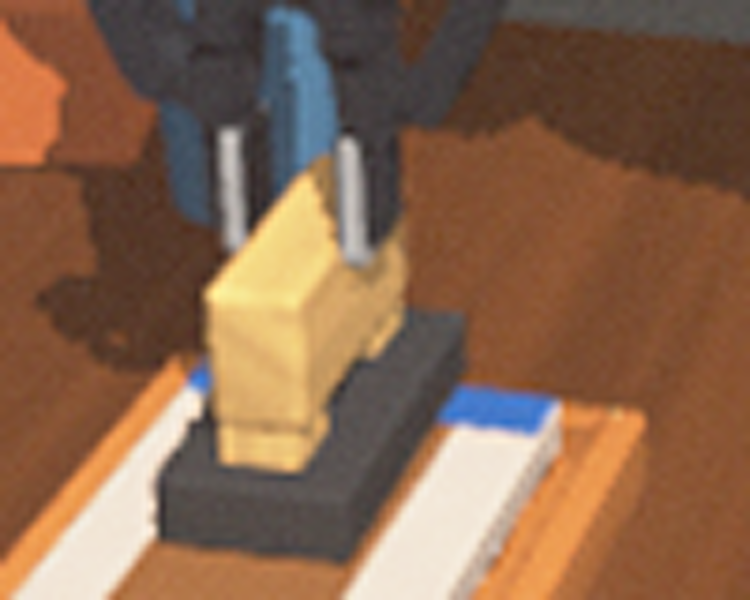

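The block is tipping onto its leading edge because the friction tilts the wrist, and it has not slid yet. I'll unload it, let go while it rests on the shelf, and take the handle again nearer its trailing end with a softer grip so that it stays flat.

```bash
python3 -m inch '[[-1,0,0.5,-1,0],[-1,0,0.5,-1.5,0],[-1,0,0,-1.5,0],[-1,0,0,-1,0]]' 20; python3 st.py
```

```text
clock: 12.8
position: [0.6202, -0.0635, 0.0792]
ee_rot: [0.013, 1.0, 0.0, -0.008]
contact_force: [-1.4, -0.4, 2.3]
width: 0.0249
12.8 [620.2 -63.5  79.2] yaw 0.03 z [-0.0157 -0.0266 -0.9995] F [-1.4 -0.4  2.3] M [0.38 0.3  0.09] w 0.0249
```

```bash
python3 -m inch '[[-0.2,0,0,0,0],[0.2,0,0,0,0],[0.2,0,0,0,0],[0.2,0,0,0,0]]' 20; python3 st.py; python3 - <<'E'
from h import *
p,s=wrist(); save(p,"w8"); p=eyes.get_image("side"); save(p,"s8"); np.save("s8.npy",p,allow_pickle=True)
f=p["frame"][180:260,260:360]; cv2.imwrite("pics/s8c.png",cv2.cvtColor(cv2.resize(f,(750,600),interpolation=cv2.INTER_CUBIC),cv2.COLOR_RGB2BGR))
E
```

```text
clock: 13.13
position: [0.6221, -0.0645, 0.0779]
ee_rot: [0.014, 1.0, 0.0, -0.006]
contact_force: [0.1, 0.3, -0.0]
width: 0.0514
13.13 [622.1 -64.5  77.9] yaw 0.04 z [-0.0126 -0.0288 -0.9995] F [ 0.1  0.3 -0. ] M [0.01 0.02 0.02] w 0.0514
```

View pics/s8c.png

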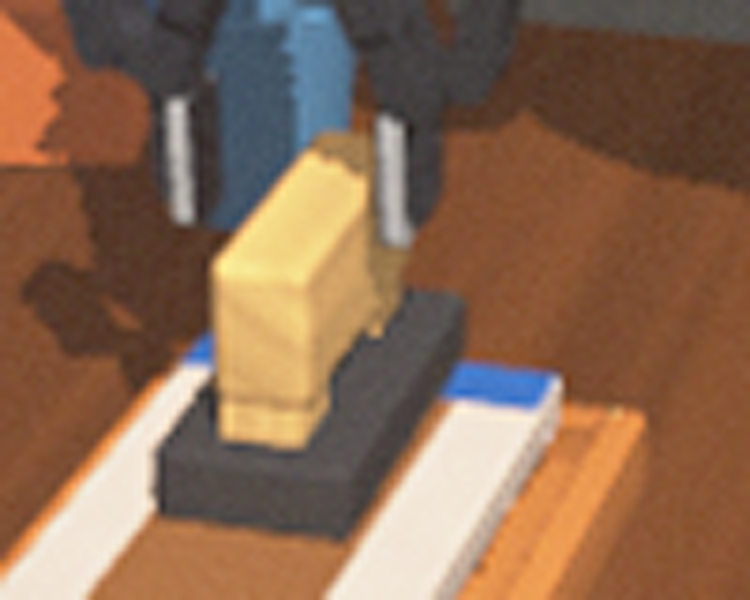

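View pics/w8.png

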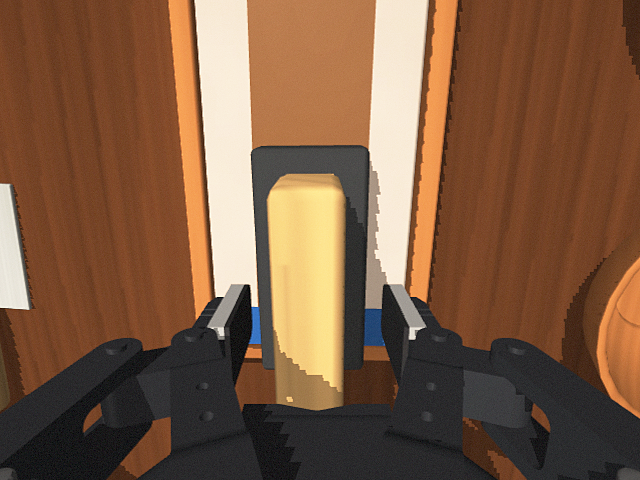

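```bash
python3 - <<'E'
from h import *
p,s=wrist()
for n,uv,z in[("far",(252,147),.067),("far",(369,147),.067),("near",(263,369),.067),("near",(364,369),.067),("blueend",(262,346),.045),("blueend",(375,346),.045),("blue/wh",(255,308),.045),("handle far",(275,180),.074+.045),("handle far",(345,180),.119),("band",(250,100),.045),("band",(372,100),.045),("hL",(270,250),.119),("hR",(344,250),.119)]:
    print(n,np.round(1000*ray(p,uv,z),1))
E
```

```text
far [592.2  -5.5  67. ]
far [645.9  -5.4  67. ]
near [ 592.6 -124.1   67. ]
near [ 647.9 -123.6   67. ]
blueend [ 588.9 -123.8   45. ]
blueend [ 656.8 -123.2   45. ]
blue/wh [585.8 -98.5  45. ]
handle far [608.5 -13.1 119. ]
handle far [631.9 -13.  119. ]
band [588.4  16.1  45. ]
band [649.1  16.1  45. ]
hL [606.  -37.8 119. ]
hR [632.1 -37.7 119. ]
```

```bash
python3 -m inch '[[0.2,-1,8,0,-0.5],[0.2,-1,10,1,0],[0.2,-0.5,10,1,0],[0.2,0,7,1,0],[0.2,0,2,0.5,0],[0.2,0,0,0,0]]' 20; python3 st.py
```

```text
clock: 13.78
position: [0.6195, -0.1068, 0.0751]
ee_rot: [0.015, 1.0, 0.005, -0.006]
contact_force: [-0.2, 0.2, 0.4]
width: 0.0508
13.78 [ 619.5 -106.8   75.1] yaw 0.57 z [-0.0127 -0.0298 -0.9995] F [-0.2  0.2  0.4] M [ 0.05  0.01 -0.01] w 0.0508
```

```bash
python3 -m inch '[[0.2,0,-3.5,0,1],[0.2,0,-1,0,0],[-1,0,0,0,0],[-1,0,0,0,0],[-1,0,0,0,0],[-1,0,0,0,0],[-1,0,0,0,0]]' 20; python3 st.py
```

```text
clock: 14.37
position: [0.6193, -0.102, 0.075]
ee_rot: [0.015, 1.0, -0.005, -0.006]
contact_force: [-0.3, -1.5, 1.0]
width: 0.0273
14.37 [ 619.3 -102.    75. ] yaw -0.53 z [-0.0131 -0.0307 -0.9994] F [-0.3 -1.5  1. ] M [-0.2  -0.01 -0.06] w 0.0273
```

```bash
python3 -m inch '[[-1,0,0,1.5,0],[-1,0,0,1.5,0],[-1,0,0,1.5,0],[-1,0,0,1.5,0],[-1,0,0,1.5,0],[-1,0,0,1.5,0],[-1,0,0,1,0],[-1,0,0,0.5,0]]' 20; python3 st.py
```

```text
clock: 15.03
position: [0.6193, -0.1021, 0.0673]
ee_rot: [0.016, 1.0, -0.005, -0.005]
contact_force: [-1.8, -0.6, 6.4]
width: 0.0275
15.03 [ 619.3 -102.1   67.3] yaw -0.53 z [-0.011  -0.031  -0.9995] F [-1.8 -0.6  6.4] M [-0.01  0.31 -0.06] w 0.0275
```

```bash
python3 -m inch '[[-1,0,-3,0.5,0],[-1,0,-4,0.5,0],[-1,0,-4,0.4,0],[-1,0,-4,0.4,0]]' 20; python3 st.py
```

```text
clock: 15.37
position: [0.6214, -0.0969, 0.068]
ee_rot: [0.024, 1.0, -0.002, -0.003]
contact_force: [-0.9, -6.9, 5.6]
width: 0.0274
15.37 [621.4 -96.9  68. ] yaw -0.25 z [-0.0062 -0.0488 -0.9988] F [-0.9 -6.9  5.6] M [-0.72  0.54  0.23] w 0.0274
```

```bash
python3 -m inch '[[-1,-0.5,-4.5,0.8,0],[-1,-0.5,-4.5,0.8,0],[-1,-0.5,-4.5,0.6,0],[-1,-0.3,-4.5,0.6,0]]' 20; python3 st.py
```

```text
clock: 15.7
position: [0.6233, -0.0897, 0.068]
ee_rot: [0.034, 0.999, 0.0, 0.001]
contact_force: [-1.1, -5.9, 5.7]
width: 0.027
15.7 [623.3 -89.7  68. ] yaw 0.06 z [ 0.0021 -0.0681 -0.9977] F [-1.1 -5.9  5.7] M [-0.8   0.31  0.03] w 0.027
```

```bash
python3 - <<'E'
from h import *
p,s=wrist(); save(p,"w9"); p=eyes.get_image("side"); save(p,"s9")
f=p["frame"][180:260,260:360]; cv2.imwrite("pics/s9c.png",cv2.cvtColor(cv2.resize(f,(750,600),interpolation=cv2.INTER_CUBIC),cv2.COLOR_RGB2BGR))
E
```

```text
(no output)
```

View pics/s9c.png

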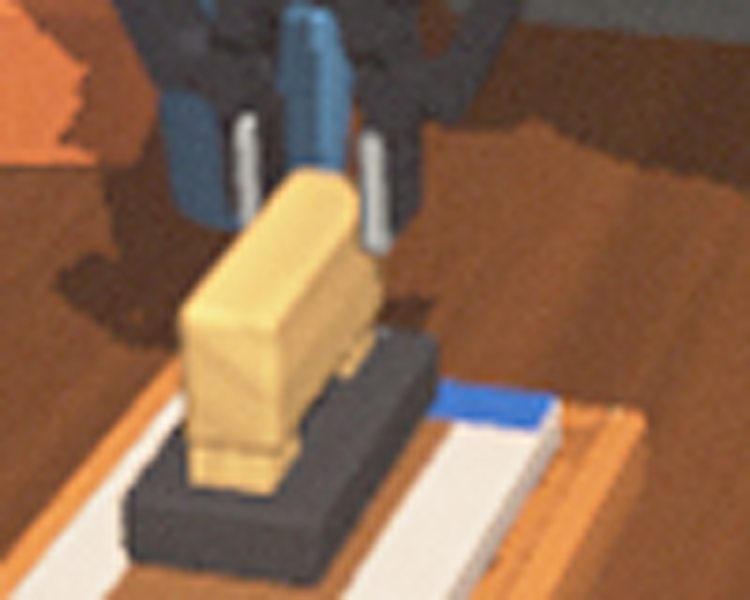

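View pics/w9.png

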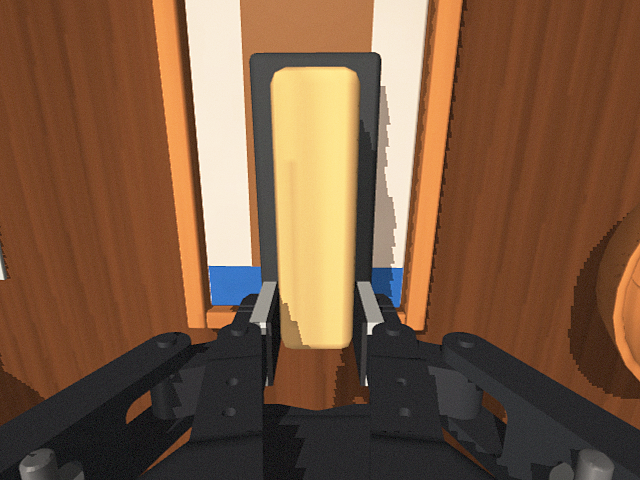

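The side view shows the block sliding and flat. The wrist view shows it has drifted about 4 mm to the +x side of the band, so I steer back gradually as I go on.

```bash
python3 -m inch '[[-1,-1.2,-4.5,0.9,0],[-1,-1.2,-4.5,0.9,0],[-1,-1.2,-4.5,0.8,0],[-1,-1.2,-4.5,0.8,0]]' 20; python3 st.py
```

```text
clock: 16.13
position: [0.6246, -0.0823, 0.0678]
ee_rot: [0.043, 0.999, 0.003, 0.008]
contact_force: [0.3, -6.3, 6.9]
width: 0.0276
16.13 [624.6 -82.3  67.8] yaw 0.36 z [ 0.0154 -0.0865 -0.9961] F [ 0.3 -6.3  6.9] M [-0.86  0.22  0.11] w 0.0276
```

```bash
python3 -m inch '[[-1,-2.5,-6,0.7,0],[-1,-2.5,-6,0.7,0],[-1,-2.5,-6,0.6,0]]' 20; python3 st.py;  python3 - <<'E'
from h import *
p,s=wrist(); save(p,"w10"); p=eyes.get_image("side"); save(p,"s10")
f=p["frame"][190:270,250:350]; cv2.imwrite("pics/s10c.png",cv2.cvtColor(cv2.resize(f,(750,600),interpolation=cv2.INTER_CUBIC),cv2.COLOR_RGB2BGR))
E
```

```text
clock: 16.38
position: [0.624, -0.0732, 0.0683]
ee_rot: [0.051, 0.999, 0.004, 0.015]
contact_force: [1.3, -7.5, 5.7]
width: 0.0276
16.38 [624.  -73.2  68.3] yaw 0.59 z [ 0.0303 -0.1019 -0.9943] F [ 1.3 -7.5  5.7] M [-0.9   0.01  0.07] w 0.0276
```

View pics/s10c.png

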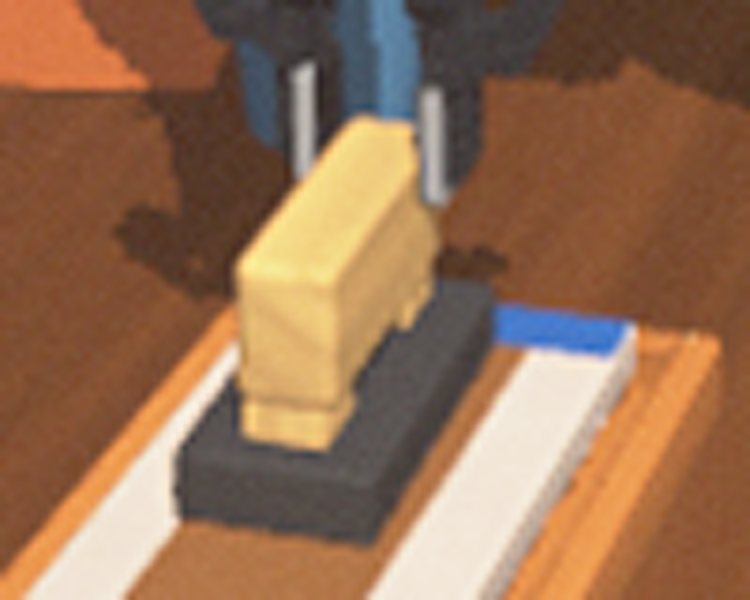

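View pics/w10.png

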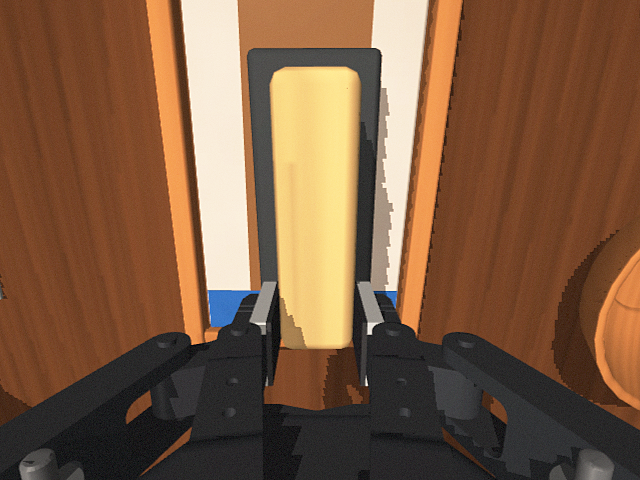

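```bash
python3 - <<'E'
from h import *
p=np.load("s8.npy",allow_pickle=True).item()
def crop(X,o): q=proj(p,X); return np.round((q-np.array(o))*7.5,0)
# s8 reference: block flat unpressed, centre (619.6,-64.7), far(+y) end at -4.7
for o,y,zs in[((260,180),-.0047,.045),((250,190),.024,.037)]:
    for z in(0,.022):
        print(y,z,[crop((.6195+d,y,zs+z),o) for d in(.028,-.028)])
E
```

```text
-0.0047 0 [array([144., 514.]), array([342., 542.])]
-0.0047 0.022 [array([141., 442.]), array([341., 469.])]
0.024 0 [array([182., 516.]), array([385., 546.])]
0.024 0.022 [array([179., 442.]), array([383., 471.])]
```

```bash
cat > ctr.py <<'E'
from h import *
import sys
# usage: blockL blockR row bandL bandR row2 sink
a=[float(v) for v in sys.argv[1:]]
p,s=wrist()
zb=.067-a[6]; zs=.045-a[6]
L=ray(p,(a[0],a[2]),zb);R=ray(p,(a[1],a[2]),zb); l=ray(p,(a[3],a[5]),zs);r=ray(p,(a[4],a[5]),zs)
print("block",np.round(1e3*L,1),np.round(1e3*R,1),"mid",1e3*(L+R)[0]/2,"band",np.round(1e3*l,1),np.round(1e3*r,1),"mid",1e3*(l+r)[0]/2)
E
python3 ctr.py 249 381 60 239 372 20 .008; python3 ctr.py 254 377 160 239 372 20 .008
```

```text
block [595.5  21.3  59. ] [649.7  22.   59. ] mid 622.6138864540844 band [589.   38.9  37. ] [648.6  39.8  37. ] mid 618.7981041959088
block [595.6 -19.4  59. ] [650.8 -19.1  59. ] mid 623.2250856862789 band [589.   38.9  37. ] [648.6  39.8  37. ] mid 618.790640183044
```

The block is flat and pivots in the pads, but sits 4 mm off toward +x. I continue the stroke a little faster with more steering.

```bash
python3 -m inch '[[-1,-3,-6.5,1,0],[-1,-3,-6.5,0.9,0],[-1,-3,-6.5,0.8,0],[-1,-3,-6.5,0.8,0]]' 20; python3 st.py
```

```text
clock: 16.92
position: [0.6225, -0.0589, 0.0681]
ee_rot: [0.061, 0.998, 0.006, 0.026]
contact_force: [2.1, -7.1, 5.7]
width: 0.0274
16.92 [622.5 -58.9  68.1] yaw 0.9 z [ 0.0526 -0.1208 -0.9913] F [ 2.1 -7.1  5.7] M [-0.97 -0.09  0.02] w 0.0274
```

```bash
python3 - <<'E'
from h import *
p=eyes.get_image("side"); save(p,"s11")
f=p["frame"][200:280,235:335]; cv2.imwrite("pics/s11c.png",cv2.cvtColor(cv2.resize(f,(750,600),interpolation=cv2.INTER_CUBIC),cv2.COLOR_RGB2BGR))
y=.100-.0589-.0007+.0197
for yy in(.060-.0645+.0448,): 
    for z in(0,.022,.032,.074):
        print(yy,z,[np.round((proj(p,(.6213+d,yy-(0 if z<.03 else .01),.037+z))-[235,200])*7.5) for d in((.028,-.028) if z<.03 else (.014,-.014))])
E
```

```text
0.040299999999999996 0 [array([266., 470.]), array([471., 500.])]
0.040299999999999996 0.022 [array([262., 396.]), array([469., 426.])]
0.040299999999999996 0.032 [array([325., 351.]), array([428., 365.])]
0.040299999999999996 0.074 [array([319., 204.]), array([424., 217.])]
```

View pics/s11c.png

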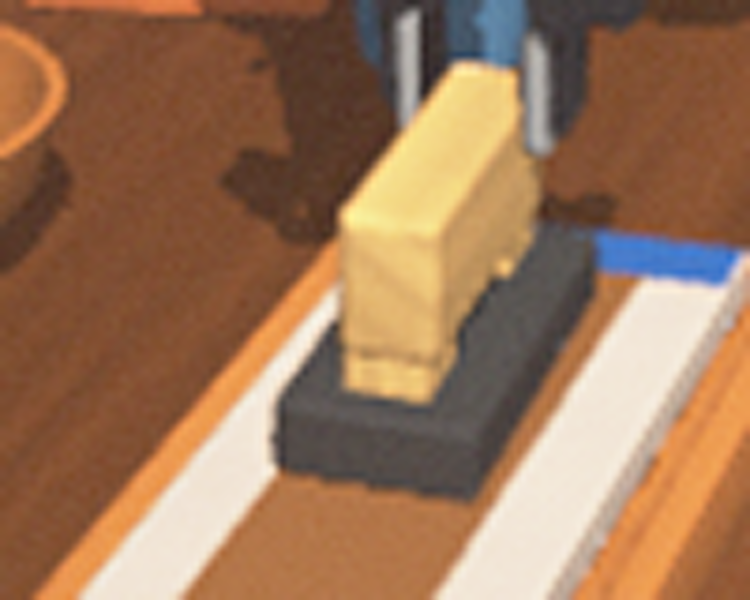

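```bash
python3 -m inch '[[-1,-2.5,-6.5,1,0.3],[-1,-2.5,-6.5,0.9,0.3],[-1,-2.5,-6.5,0.8,0.3],[-1,-2.2,-6.5,0.8,0],[-1,-2,-6.5,0.8,0]]' 20; python3 st.py
```

```text
clock: 17.38
position: [0.6221, -0.0406, 0.0676]
ee_rot: [0.073, 0.997, 0.002, 0.039]
contact_force: [1.3, -8.0, 6.5]
width: 0.0276
17.38 [622.1 -40.6  67.6] yaw 0.57 z [ 0.0773 -0.1459 -0.9863] F [ 1.3 -8.   6.5] M [-1.16  0.11  0.04] w 0.0276
```

```bash
python3 -m inch '[[-1,-1.5,-7.3,0.8,0.2],[-1,-1.5,-7.3,0.8,0.2],[-1,-1.5,-7.3,0.7,0.2],[-1,-1.5,-7.3,0.7,0.2]]' 20; python3 st.py; python3 - <<'E'
from h import *
p=eyes.get_image("side"); save(p,"s12")
f=p["frame"][210:290,220:320]; cv2.imwrite("pics/s12c.png",cv2.cvtColor(cv2.resize(f,(750,600),interpolation=cv2.INTER_CUBIC),cv2.COLOR_RGB2BGR))
E
```

```text
clock: 17.72
position: [0.6239, -0.0237, 0.0667]
ee_rot: [0.084, 0.995, -0.001, 0.047]
contact_force: [-0.1, -7.9, 7.6]
width: 0.0275
17.72 [623.9 -23.7  66.7] yaw 0.31 z [ 0.0933 -0.1672 -0.9815] F [-0.1 -7.9  7.6] M [-1.19  0.25  0.03] w 0.0275
```

View pics/s12c.png

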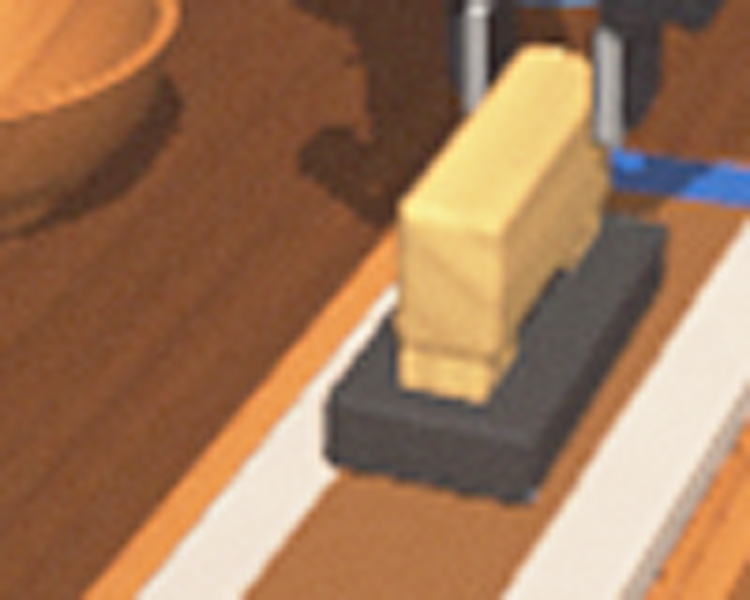

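```bash
python3 -m inch '[[-1,-3,-6.8,0.5,0],[-1,-3,-6.8,0.5,0],[-1,-3,-6.8,0.4,0],[-1,-3,-6.8,0.4,0]]' 20; python3 st.py
```

```text
clock: 18.1
position: [0.6232, -0.0077, 0.0674]
ee_rot: [0.094, 0.994, 0.002, 0.058]
contact_force: [1.5, -8.2, 8.1]
width: 0.0276
18.1 [623.2  -7.7  67.4] yaw 0.89 z [ 0.1159 -0.1868 -0.9755] F [ 1.5 -8.2  8.1] M [-1.25 -0.08 -0.02] w 0.0276
```

```bash
python3 -m inch '[[-1,-3,-6.8,0.4,0.3],[-1,-3,-6.8,0.3,0.3],[-1,-3,-6.8,0.3,0.3],[-1,-3,-6.8,0.3,0.3]]' 20; python3 st.py;  python3 - <<'E'
from h import *
p,s=wrist(); save(p,"w13"); p=eyes.get_image("side"); save(p,"s13")
f=p["frame"][220:320,190:315]; cv2.imwrite("pics/s13c.png",cv2.cvtColor(cv2.resize(f,(750,600),interpolation=cv2.INTER_CUBIC),cv2.COLOR_RGB2BGR))
E
```

```text
clock: 18.43
position: [0.6214, 0.0079, 0.0679]
ee_rot: [0.104, 0.992, -0.005, 0.069]
contact_force: [1.2, -8.2, 8.0]
width: 0.0275
18.43 [621.4   7.9  67.9] yaw 0.26 z [ 0.1364 -0.2062 -0.9689] F [ 1.2 -8.2  8. ] M [-1.21 -0.01 -0.01] w 0.0275
```

View pics/s13c.png

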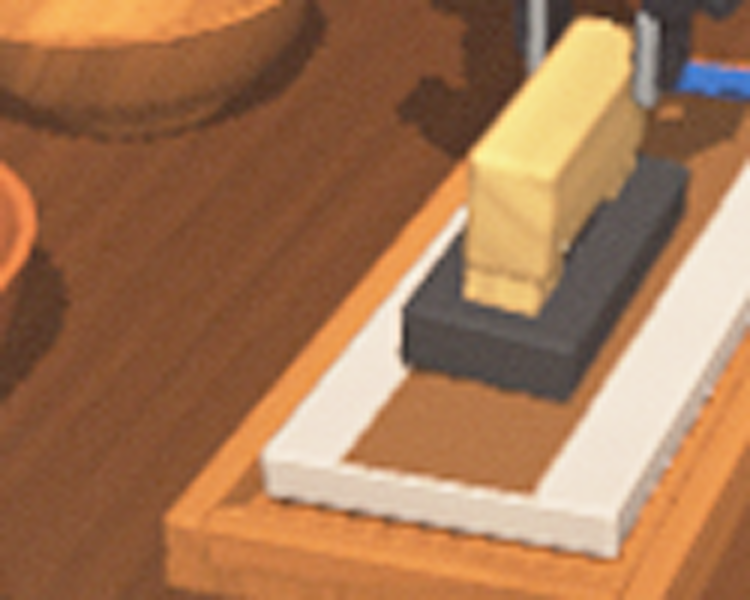

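View pics/w13.png

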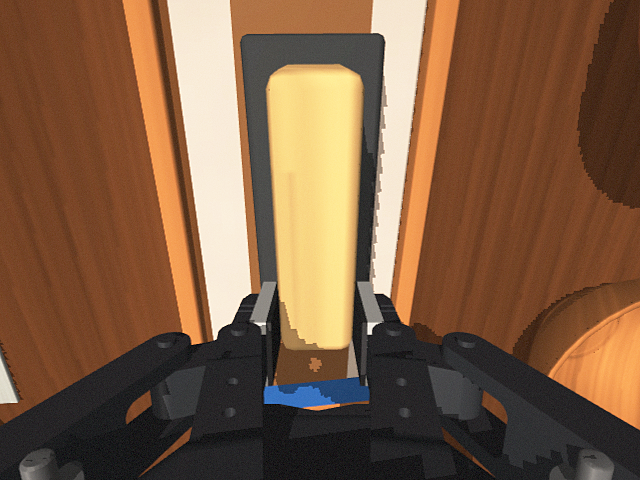

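```bash
python3 - <<'E'
from h import *
p=np.load("s8.npy",allow_pickle=True).item()
for y,x,zs in[(.109,.620,.037),(.109,.620,.035)]:
    print([np.round((proj(p,(x+d,y,zs+z))-[190,220])*6) for z in(0,.022) for d in(.028,-.028)])
for zs in(.037,.035): print("shelf end top",[np.round((proj(p,(.6183+.0012+d,.157,zs))-[190,220])*6) for d in(.055,-.055)])
E
python3 ctr.py 242 383 45 232 374 10 .008; python3 ctr.py 253 376 180 232 374 10 .008
```

```text
[array([404., 366.]), array([578., 394.]), array([400., 304.]), array([576., 331.])]
[array([405., 372.]), array([579., 400.]), array([400., 310.]), array([576., 337.])]
shelf end top [array([256., 438.]), array([613., 499.])]
shelf end top [array([257., 443.]), array([614., 505.])]
block [594.1 106.8  59. ] [648.2 107.   59. ] mid 621.163181698884 band [590.5 119.4  37. ] [649.8 120.2  37. ] mid 620.1221411342211
block [594.6  54.5  59. ] [649.6  52.2  59. ] mid 622.1075905004305 band [590.5 119.3  37. ] [649.8 120.2  37. ] mid 620.1291623974761
```

```bash
python3 - <<'E'
import cv2,numpy as np
a=cv2.imread("pics/s8.png");b=cv2.imread("pics/s13.png")
ca=a[280:320,225:300];cb=b[280:320,225:300]
o=np.vstack([cv2.resize(c,None,fx=7,fy=7,interpolation=cv2.INTER_NEAREST) for c in(ca,cb)]);cv2.imwrite("pics/cmp.png",o)
E
```

```text
(no output)
```

View pics/cmp.png

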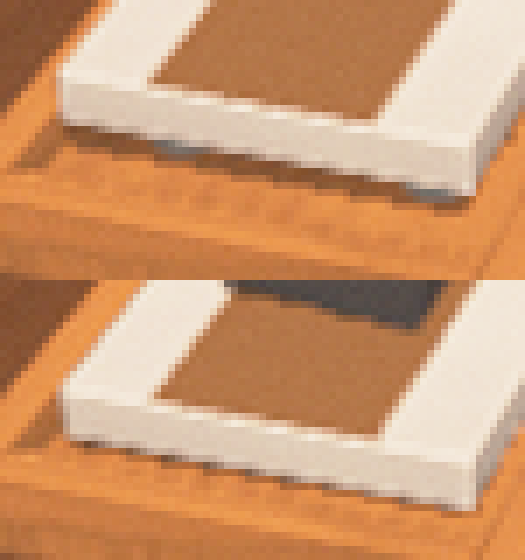

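```bash
python3 -m inch '[[-1,-2.8,-6.6,-0.2,0],[-1,-2.8,-6.6,-0.1,0],[-1,-2.8,-6.6,0,0],[-1,-2.8,-6.6,0,0]]' 20; python3 st.py
```

```text
clock: 18.97
position: [0.6206, 0.024, 0.0692]
ee_rot: [0.112, 0.991, -0.002, 0.079]
contact_force: [0.1, -7.8, 7.7]
width: 0.0276
18.97 [620.6  24.   69.2] yaw 0.74 z [ 0.1555 -0.2221 -0.9625] F [ 0.1 -7.8  7.7] M [-1.16 -0.14 -0.09] w 0.0276
```

```bash
python3 -m inch '[[-1,-2.5,-6.5,-0.3,0.2],[-1,-2.5,-6.5,-0.3,0.2],[-1,-2.5,-6.5,-0.2,0.2],[-1,-2.5,-6.5,-0.2,0]]' 20; python3 st.py; python3 - <<'E'
from h import *
p=eyes.get_image("side"); save(p,"s14")
f=p["frame"][240:320,210:310]; cv2.imwrite("pics/s14c.png",cv2.cvtColor(cv2.resize(f,(750,600),interpolation=cv2.INTER_CUBIC),cv2.COLOR_RGB2BGR))
p,s=wrist(); save(p,"w14")
E
```

```text
clock: 19.3
position: [0.6194, 0.0401, 0.0705]
ee_rot: [0.12, 0.989, -0.005, 0.088]
contact_force: [0.5, -7.1, 7.2]
width: 0.0279
19.3 [619.4  40.1  70.5] yaw 0.65 z [ 0.1722 -0.2388 -0.9557] F [ 0.5 -7.1  7.2] M [-1.15 -0.12 -0.09] w 0.0279
```

View pics/s14c.png

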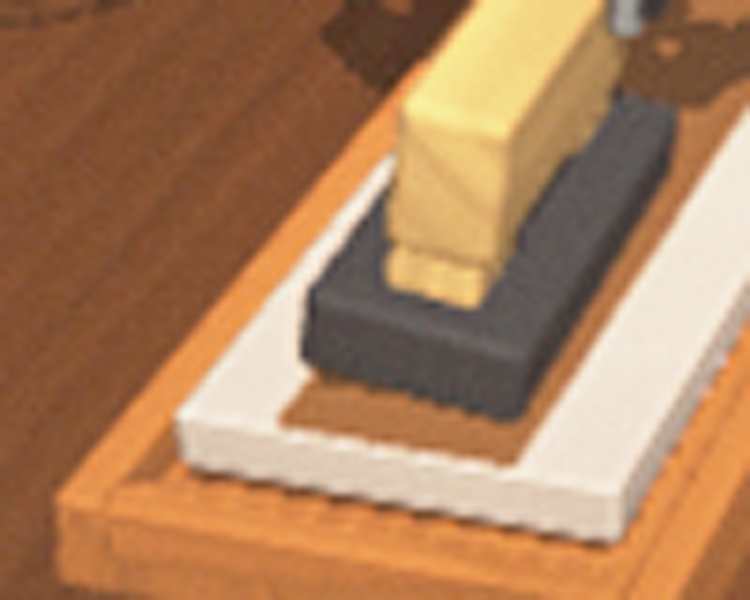

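View pics/w14.png

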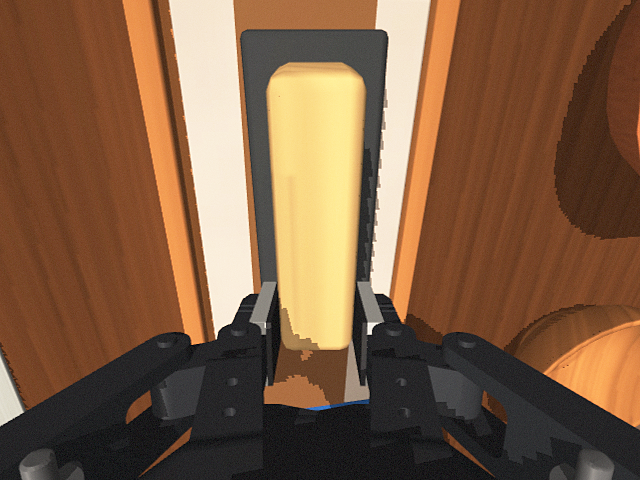

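```bash
python3 -m inch '[[-1,1,-6.5,-0.4,0],[-1,1,-6.5,-0.4,0]]' 20; python3 st.py
```

```text
clock: 19.57
position: [0.6225, 0.0487, 0.071]
ee_rot: [0.124, 0.988, -0.003, 0.088]
contact_force: [-1.5, -5.9, 6.1]
width: 0.0274
19.57 [622.5  48.7  71. ] yaw 0.88 z [ 0.174  -0.2463 -0.9534] F [-1.5 -5.9  6.1] M [-1.04  0.31 -0.07] w 0.0274
```

```bash
python3 -m inch '[[-1,-0.5,-6,-0.2,0]]' 20; python3 st.py; python3 - <<'E'
from h import *
p=eyes.get_image("side"); save(p,"s15")
f=p["frame"][250:330,200:300]; cv2.imwrite("pics/s15c.png",cv2.cvtColor(cv2.resize(f,(750,600),interpolation=cv2.INTER_CUBIC),cv2.COLOR_RGB2BGR))
E
```

```text
clock: 19.65
position: [0.6232, 0.0522, 0.071]
ee_rot: [0.127, 0.988, -0.003, 0.089]
contact_force: [0.1, -7.0, 6.0]
width: 0.0278
19.65 [623.2  52.2  71. ] yaw 1.01 z [ 0.1756 -0.2507 -0.952 ] F [ 0.1 -7.   6. ] M [-1.06  0.08 -0.11] w 0.0278
```

View pics/s15c.png

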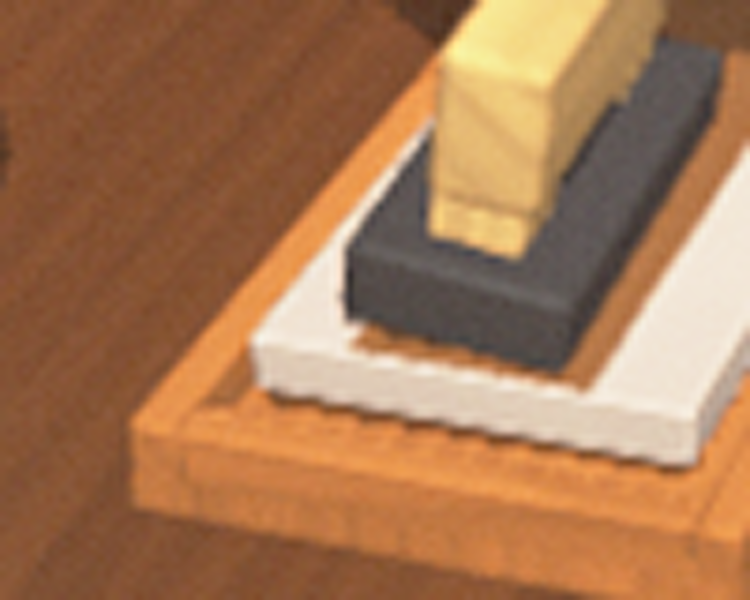

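```bash
python3 - <<'E'
from h import *
p=np.load("s8.npy",allow_pickle=True).item()
for y in(.148,.152,.157):
    print(y,[np.round((proj(p,(.620+d,y,.0365))-[200,250])*7.5) for d in(.028,-.028)])
E
```

```text
0.148 [array([366., 321.]), array([591., 359.])]
0.152 [array([359., 330.]), array([585., 369.])]
0.157 [array([350., 342.]), array([577., 381.])]
```

```bash
python3 - <<'E'
import cv2,numpy as np
b=cv2.imread("pics/s15.png")[270:310,225:300]
cv2.imwrite("pics/z15.png",cv2.resize(b,None,fx=10,fy=10,interpolation=cv2.INTER_NEAREST))
E
```

```text
(no output)
```

View pics/z15.png

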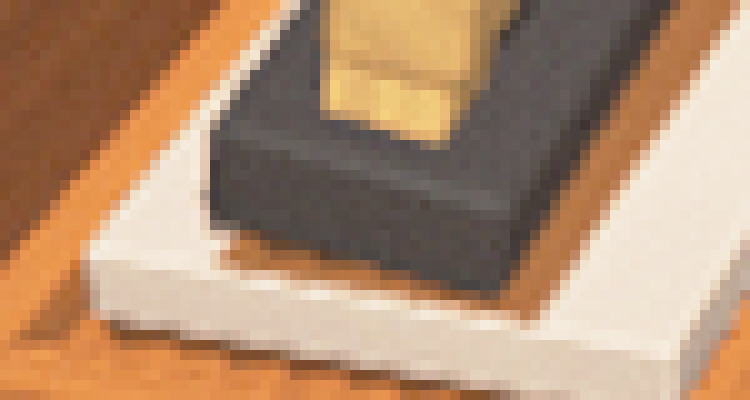

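```bash
python3 -m inch '[[-1,-3,-6,-0.1,0],[-1,-2,-4,-0.1,0]]' 20; python3 st.py; python3 - <<'E'
from h import *
p=eyes.get_image("side"); save(p,"s16")
b=p["frame"][270:310,225:300][...,::-1]
cv2.imwrite("pics/z16.png",cv2.resize(b,None,fx=10,fy=10,interpolation=cv2.INTER_NEAREST))
E
```

```text
clock: 19.87
position: [0.6226, 0.0583, 0.0712]
ee_rot: [0.13, 0.987, -0.001, 0.093]
contact_force: [0.8, -6.2, 6.5]
width: 0.0271
19.87 [622.6  58.3  71.2] yaw 1.27 z [ 0.1834 -0.2577 -0.9487] F [ 0.8 -6.2  6.5] M [-1.09 -0.06 -0.11] w 0.0271
```

View pics/z16.png

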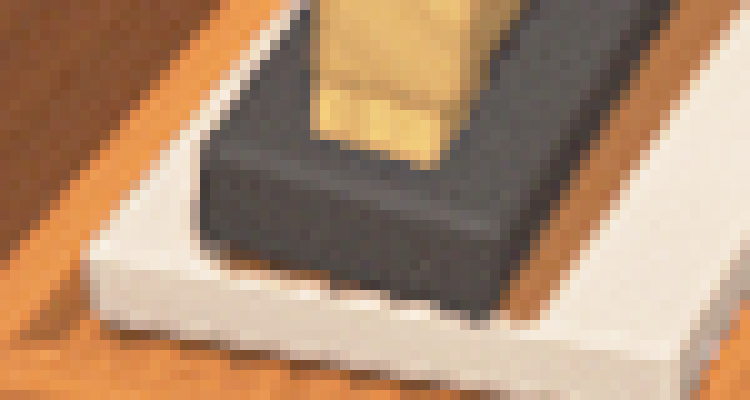

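The block's leading end is level with the shelf's far end, so the stroke is complete. I lift straight up, tightening the grip as I go.

```bash
python3 -m inch '[[-1,1,1.3,-5,0],[-1,1.9,2.6,-9.5,0],[-1,2.5,3.6,-13,0],[-1,3,4,-15,0],[-1,3,4,-15,0],[-1,3,4,-15,0],[-1,1,1.3,-5,0]]' 60; python3 st.py; python3 - <<'E'
from h import *
p=eyes.get_image("scene"); save(p,"c17"); p=eyes.get_image("side"); save(p,"s17")
E
```

```text
clock: 20.5
position: [0.6165, 0.0612, 0.1486]
ee_rot: [0.128, 0.988, -0.0, 0.084]
contact_force: [0.7, 0.5, -2.5]
width: 0.0268
20.5 [616.5  61.2 148.6] yaw 1.19 z [ 0.1656 -0.2521 -0.9534] F [ 0.7  0.5 -2.5] M [0.22 0.13 0.04] w 0.0268
```

View pics/s17.png

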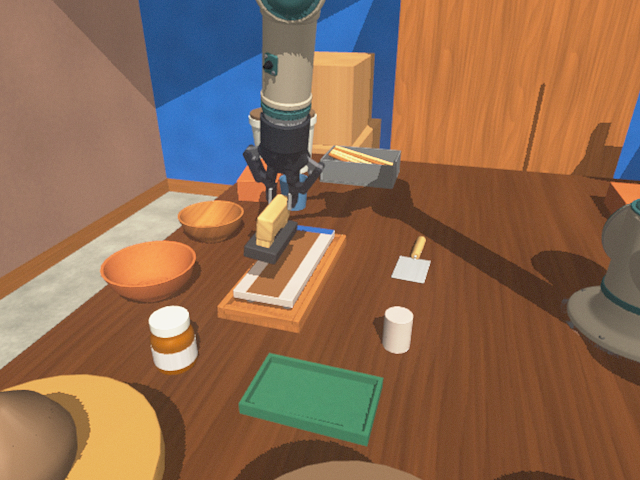

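View pics/c17.png

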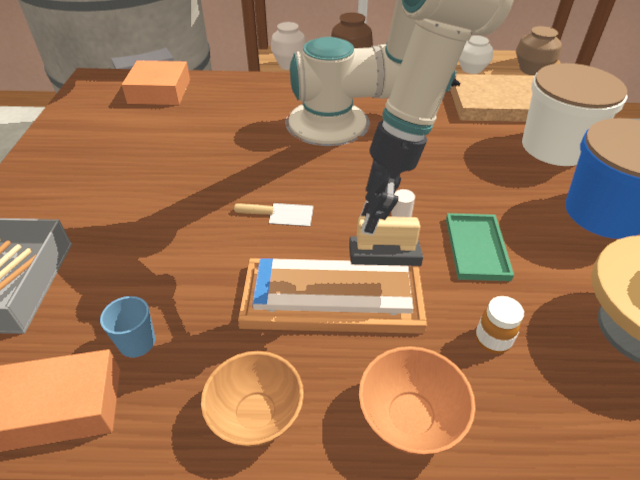

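```bash
cat > tv.py <<'E'
from h import *
import sys
s=manip.get_state();T=toolT(s);g=np.array([float(v) for v in sys.argv[1:4]])/1000
d=1000*T[:3,:3].T@(g-T[:3,3]); print("tool delta",np.round(d,1)); 
for n,v in(("X",[10,0,0]),("Y",[0,10,0]),("Z",[0,0,10])): print(n,np.round(T[:3,:3].T@np.array(v),2))
E
python3 tv.py 470 53 120
```

```text
tool delta [-148.7    4.1    4.2]
X [ 9.86 -0.22  1.65]
Y [ 0.2  -9.67 -2.52]
Z [ 1.65  2.52 -9.54]
```

```bash
python3 -m inch '[[-1,-10,0.3,0,0],[-1,-20,0.5,0,0],[-1,-28,0.8,0,0],[-1,-28,0.8,1,0],[-1,-28,0.8,1,0],[-1,-20,0.5,1,0],[-1,-10,0.4,0,0],[-1,0,0,0,0]]' 60; python3 st.py; python3 tv.py 470 53 50
```

```text
clock: 21.27
position: [0.4526, 0.0519, 0.1074]
ee_rot: [0.128, 0.989, -0.0, 0.07]
contact_force: [0.1, -0.4, -4.4]
width: 0.026
21.27 [452.6  51.9 107.4] yaw 1.02 z [ 0.1376 -0.2536 -0.9575] F [ 0.1 -0.4 -4.4] M [ 0.09  0.23 -0.02] w 0.026
tool delta [  9.3 -16.   57.1]
X [ 9.9  -0.18  1.38]
Y [ 0.18 -9.67 -2.54]
Z [ 1.38  2.54 -9.57]
```

```bash
python3 -m inch '[[-1,2,-3,10,0],[-1,3,-4,13,0],[-1,2,-4,13,0],[-1,1,-3,10,0],[-1,0,-1,4,0],[-1,0,0,0,0]]' 60; python3 st.py; python3 - <<'E'
from h import *
p=eyes.get_image("side"); save(p,"s18")
f=p["frame"][150:310,300:500]; cv2.imwrite("pics/s18c.png",cv2.cvtColor(cv2.resize(f,(750,600),interpolation=cv2.INTER_CUBIC),cv2.COLOR_RGB2BGR))
E
```

```text
clock: 21.77
position: [0.4702, 0.0549, 0.0504]
ee_rot: [0.127, 0.989, 0.0, 0.07]
contact_force: [0.2, -0.7, -4.2]
width: 0.0266
21.77 [470.2  54.9  50.4] yaw 1.07 z [ 0.1384 -0.2514 -0.9579] F [ 0.2 -0.7 -4.2] M [0.14 0.15 0.08] w 0.0266
```

View pics/s18c.png

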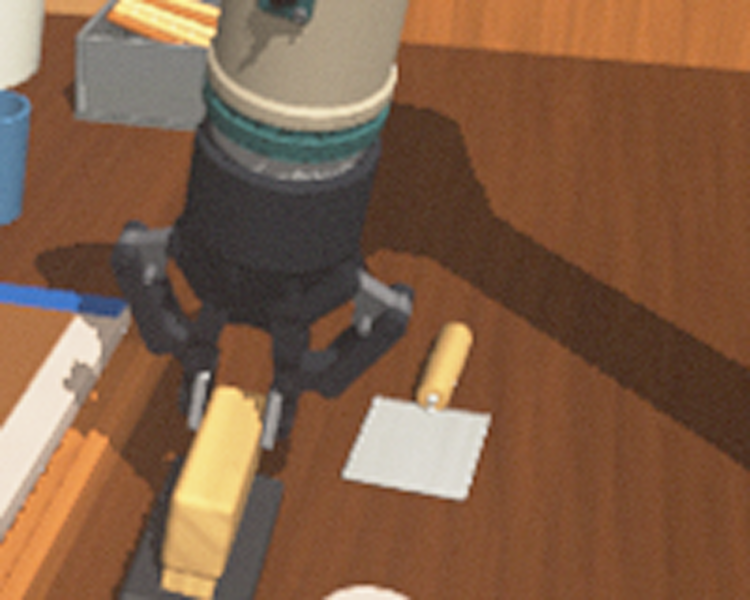

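```bash
python3 -m inch '[[-1,0.6,1.1,4,0],[-1,0,0,4,0],[-1,0,0,3,0],[-1,0,0,2,0]]' 60; python3 st.py
```

```text
clock: 22.15
position: [0.4753, 0.0506, 0.0388]
ee_rot: [0.127, 0.989, 0.0, 0.072]
contact_force: [0.1, -0.3, -3.6]
width: 0.0259
22.15 [475.3  50.6  38.8] yaw 1.08 z [ 0.1424 -0.2507 -0.9575] F [ 0.1 -0.3 -3.6] M [0.15 0.18 0.01] w 0.0259
```

```bash
python3 -m inch '[[-1,0,0,2,0],[-1,0,0,2,0],[-1,0,0,1.5,0],[-1,0,0.5,1.2,0]]' 20; python3 st.py
```

```text
clock: 22.48
position: [0.4767, 0.048, 0.0337]
ee_rot: [0.127, 0.989, -0.0, 0.073]
contact_force: [-5.1, 6.0, 12.4]
width: 0.0265
22.48 [476.7  48.   33.7] yaw 1.02 z [ 0.1439 -0.251  -0.9572] F [-5.1  6.  12.4] M [ 1.09  1.31 -0.11] w 0.0265
```

```bash
python3 -m inch '[[-1,1,2,1,0],[-1,1,2,1,0],[-1,1,2,1,0],[-1,1,2,1,0],[-1,1,2,1,0]]' 20; python3 st.py
```

```text
clock: 22.9
position: [0.4818, 0.0406, 0.0337]
ee_rot: [0.123, 0.99, -0.003, 0.074]
contact_force: [-3.5, 5.2, 5.4]
width: 0.0265
22.9 [481.8  40.6  33.7] yaw 0.71 z [ 0.146  -0.2437 -0.9588] F [-3.5  5.2  5.4] M [1.12 0.9  0.  ] w 0.0265
```

```bash
python3 -m inch '[[-1,0.5,1.5,2.5,0],[-1,0.5,1.5,2.5,0],[-1,0.5,1.5,2.5,0],[-1,0.5,1.5,2.5,0],[-1,0.5,1.5,2.5,0]]' 20; python3 st.py
```

```text
clock: 23.32
position: [0.4856, 0.0368, 0.0332]
ee_rot: [0.117, 0.99, -0.011, 0.077]
contact_force: [-8.4, 13.1, 23.4]
width: 0.0266
23.32 [485.6  36.8  33.2] yaw -0.25 z [ 0.1498 -0.2335 -0.9608] F [-8.4 13.1 23.4] M [ 1.57  2.15 -0.4 ] w 0.0266
```

```bash
python3 -m inch '[[-1,0,-0.5,-1.5,0],[-1,0,0,-1,0],[0.2,0,0,0,0],[0.2,0,0,0,0],[0.2,0,0,-1,0],[0.2,0,0,0,0]]' 20; python3 st.py; python3 - <<'E'
from h import *
p,s=wrist(); save(p,"w19"); np.save("w19.npy",dict(p=p,s=s),allow_pickle=True)
E
```

```text
clock: 23.82
position: [0.4887, 0.0365, 0.0383]
ee_rot: [0.118, 0.99, -0.01, 0.08]
contact_force: [0.0, 0.8, -0.7]
width: 0.0512
23.82 [488.7  36.5  38.3] yaw -0.07 z [ 0.1566 -0.2356 -0.9591] F [ 0.   0.8 -0.7] M [0.1  0.01 0.01] w 0.0512
```

View pics/w19.png

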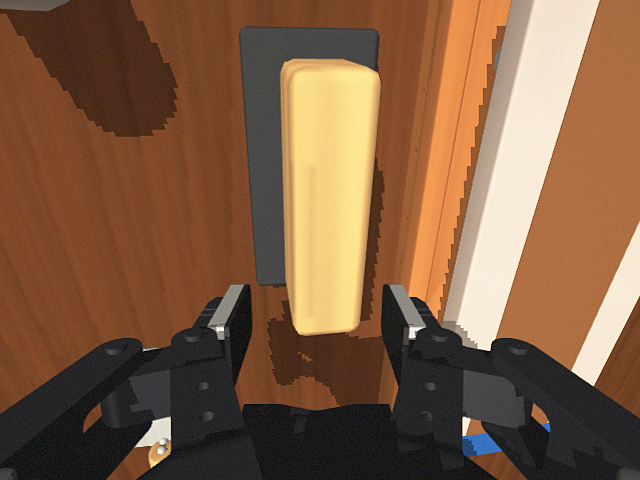

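```bash
python3 - <<'E'
from h import *
d=np.load("w19.npy",allow_pickle=True).item(); p=d["p"]
for n,uv,z in[("bFL",(241,29),.022),("bFR",(378,31),.022),("bNL",(257,284),.022),("hFL",(290,63),.074),("hFR",(378,72),.074),("hNL",(297,332),.074),("hNR",(359,327),.074)]:
    print(n,np.round(1000*ray(p,uv,z),1))
E
```

```text
bFL [462.9 139.6  22. ]
bFR [516.1 138.8  22. ]
bNL [460.2  23.5  22. ]
hFL [475.6 131.7  74. ]
hFR [500.6 129.   74. ]
hNL [475.1  35.6  74. ]
hNR [500.1  34.5  74. ]
```

```bash
python3 tv.py 491 77 38
```

```text
tool delta [  2.3 -39.5  -8.9]
X [ 9.87 -0.39  1.56]
Y [-0.01 -9.72 -2.36]
Z [ 1.61  2.32 -9.59]
```

```bash
python3 -m inch '[[0.2,0.4,-8,-2,0],[0.2,0.4,-10,-2.4,0],[0.2,0.4,-9,-2,0],[0.2,0.2,-6,-1.2,0],[0.2,0,-2,0,0],[0.2,0,0,0,0]]' 20; python3 st.py; python3 tv.py 491 77 36
```

```text
clock: 24.37
position: [0.4908, 0.0767, 0.0371]
ee_rot: [0.118, 0.99, -0.01, 0.08]
contact_force: [0.1, 0.3, -0.9]
width: 0.0515
24.37 [490.8  76.7  37.1] yaw -0.06 z [ 0.1566 -0.2353 -0.9592] F [ 0.1  0.3 -0.9] M [ 0.1   0.03 -0.02] w 0.0515
tool delta [-0.  -0.6  1. ]
X [ 9.87 -0.39  1.57]
Y [-0.01 -9.72 -2.35]
Z [ 1.61  2.32 -9.59]
```

```bash
python3 -m inch '[[-1,0,0,0,0],[-1,0,0,0,0],[-1,0,0,0,0],[-1,0,0,0,0],[-1,0.8,1.2,-5,0],[-1,2,3,-12,0],[-1,3,4.6,-19,0],[-1,3,4.6,-19,0],[-1,3,4.6,-19,0],[-1,1,1.5,-6,0],[-1,0,0,0,0]]' 40; python3 st.py; python3 tv.py 491 316 115
```

```text
clock: 25.28
position: [0.4824, 0.0747, 0.1189]
ee_rot: [0.119, 0.99, -0.011, 0.071]
contact_force: [0.9, -0.5, -3.7]
width: 0.0273
25.28 [482.4  74.7 118.9] yaw -0.27 z [ 0.1384 -0.2367 -0.9617] F [ 0.9 -0.5 -3.7] M [ 0.35  0.12 -0.02] w 0.0273
tool delta [   6.8 -235.7  -52.1]
X [ 9.9  -0.39  1.38]
Y [-0.05 -9.72 -2.37]
Z [ 1.44  2.34 -9.62]
```

```bash
python3 -m inch '[[-1,0.5,-12,-3,0],[-1,1,-24,-5.5,0],[-1,1,-32,-7.5,0],[-1,1,-34,-8,0],[-1,1,-34,-8,0],[-1,1,-34,-8,0],[-1,1,-28,-6.5,0],[-1,0.5,-15,-3.5,0],[-1,0,-5,-1,0],[-1,0,0,0,0]]' 40; python3 st.py
```

```text
clock: 26.12
position: [0.4827, 0.3023, 0.1027]
ee_rot: [0.124, 0.99, -0.013, 0.06]
contact_force: [-0.4, 0.1, -3.1]
width: 0.0271
26.12 [482.7 302.3 102.7] yaw -0.68 z [ 0.1161 -0.2463 -0.9622] F [-0.4  0.1 -3.1] M [ 0.25  0.14 -0.01] w 0.0271
```

Now I turn 90° and lift a little so the low end stays clear of the tray.

```bash
python3 -m inch '[[-1,1,2,-10,7],[-1,1,2,-10,7],[-1,0,0,-8,7],[-1,0,0,0,7],[-1,0,0,0,7],[-1,0,0,0,7],[-1,0,0,0,7],[-1,0,0,0,7],[-1,0,0,0,7],[-1,0,0,0,7],[-1,0,0,0,7],[-1,0,0,0,7],[-1,0,0,0,4],[-1,0,0,0,0]]' 40; python3 st.py; python3 - <<'E'
from h import *
p=eyes.get_image("side"); save(p,"s20");p=eyes.get_image("scene"); save(p,"c20")
E
```

```text
clock: 27.28
position: [0.4719, 0.2694, 0.1255]
ee_rot: [-0.066, -0.684, 0.714, -0.133]
contact_force: [-0.0, -1.1, -3.5]
width: 0.0273
27.28 [471.9 269.4 125.5] yaw -93.28 z [ 0.0879 -0.2793 -0.9562] F [-0.  -1.1 -3.5] M [ 0.33  0.13 -0.02] w 0.0273
```

View pics/s20.png

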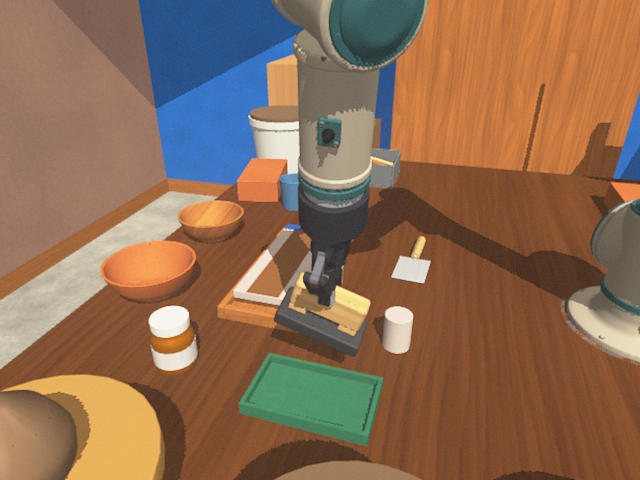

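View pics/c20.png

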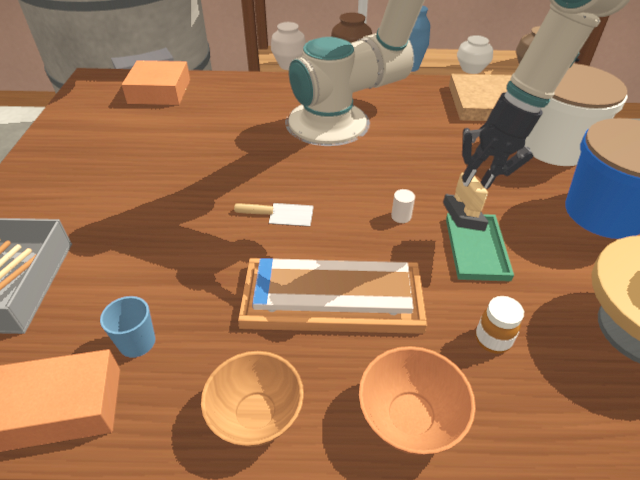

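```bash
python3 tv.py 482 311 95
```

```text
tool delta [-48.4  -6.   18.6]
X [-0.52 -9.95  0.88]
Y [-9.6   0.25 -2.79]
Z [ 2.75 -0.99 -9.56]
```

```bash
python3 -m inch '[[-1,-8,-1,-1,-1],[-1,-14,-2,0,-1],[-1,-12,-2,2,0],[-1,-8,-1,5,0],[-1,-3,0,6,0],[-1,0,0,3,0],[-1,0,0,0,0]]' 40; python3 st.py;python3 tv.py 482 311 70; python3 - <<'E'
from h import *
p=eyes.get_image("side"); save(p,"s21")
f=p["frame"][270:450,220:420]; cv2.imwrite("pics/s21c.png",cv2.cvtColor(cv2.resize(f,(660,594),interpolation=cv2.INTER_CUBIC),cv2.COLOR_RGB2BGR))
E
```

```text
clock: 27.97
position: [0.4814, 0.3133, 0.0952]
ee_rot: [0.069, 0.701, -0.698, 0.131]
contact_force: [0.8, -0.3, -5.0]
width: 0.0272
27.97 [481.4 313.3  95.2] yaw -90.46 z [ 0.0877 -0.2786 -0.9564] F [ 0.8 -0.3 -5. ] M [0.33 0.15 0.01] w 0.0272
tool delta [-4.8  1.7 24.8]
X [-0.08 -9.96  0.88]
Y [-9.6  -0.17 -2.79]
Z [ 2.79 -0.86 -9.56]
```

View pics/s21c.png

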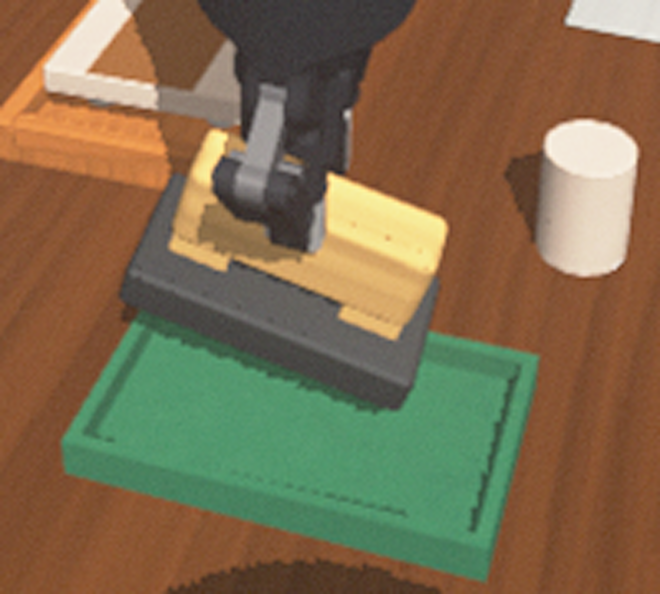

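```bash
python3 -m inch '[[-1,-4,1,8,0],[-1,-4,1,8,0],[-1,-3,1,6,0],[-1,-2,0.5,4,0],[-1,-0.5,0,2,0]]' 40; python3 st.py
```

```text
clock: 28.43
position: [0.4803, 0.318, 0.062]
ee_rot: [0.069, 0.701, -0.698, 0.131]
contact_force: [0.9, -0.2, 1.1]
width: 0.0266
28.43 [480.3 318.   62. ] yaw -90.51 z [ 0.0879 -0.2789 -0.9563] F [ 0.9 -0.2  1.1] M [ 0.2  -0.18  0.06] w 0.0266
```

```bash
python3 -m inch '[[-1,-0.5,0.2,2,0],[-1,-0.5,0.2,2,0],[-1,-0.5,0.2,2,0],[-1,-0.5,0.2,2,0]]' 20; python3 st.py
```

```text
clock: 28.77
position: [0.4861, 0.3181, 0.0591]
ee_rot: [0.064, 0.701, -0.697, 0.135]
contact_force: [0.1, -0.3, 5.1]
width: 0.0268
28.77 [486.1 318.1  59.1] yaw -90.56 z [ 0.1005 -0.2778 -0.9554] F [ 0.1 -0.3  5.1] M [-0.02  0.29  0.07] w 0.0268
```

```bash
python3 -m inch '[[-1,-0.8,0.8,2.8,0],[-1,-0.8,0.8,2.8,0],[-1,-0.8,0.8,2.8,0],[-1,-0.8,0.8,2.8,0]]' 20; python3 st.py; python3 - <<'E'
from h import *
p=eyes.get_image("side"); save(p,"s22")
f=p["frame"][270:450,220:420]; cv2.imwrite("pics/s22c.png",cv2.cvtColor(cv2.resize(f,(660,594),interpolation=cv2.INTER_CUBIC),cv2.COLOR_RGB2BGR))
E
```

```text
clock: 29.1
position: [0.4938, 0.319, 0.0556]
ee_rot: [0.055, 0.701, -0.697, 0.142]
contact_force: [1.9, -1.0, 7.9]
width: 0.0275
29.1 [493.8 319.   55.6] yaw -90.64 z [ 0.1217 -0.2744 -0.9539] F [ 1.9 -1.   7.9] M [-0.28 -0.19  0.09] w 0.0275
```

View pics/s22c.png

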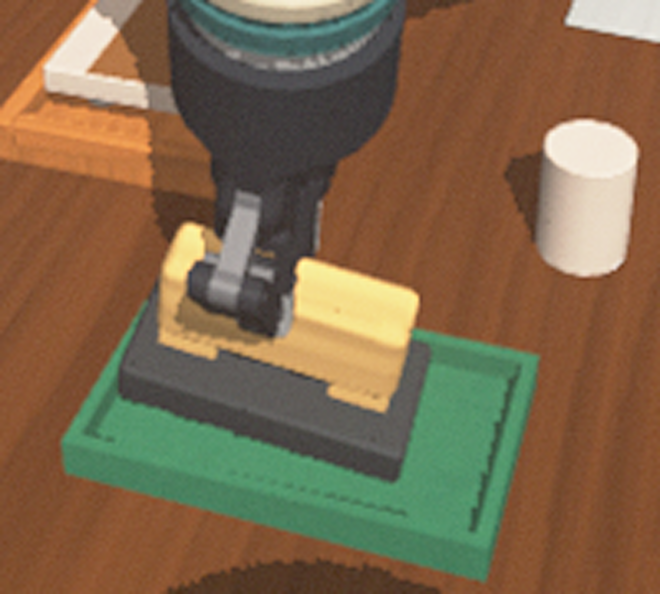

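```bash
python3 -m inch '[[-1,-0.8,4,2.5,0],[-1,-0.8,4,2.5,0],[-1,-0.8,4,2.5,0],[-1,-0.8,4,2.5,0]]' 20; python3 st.py; python3 - <<'E'
from h import *
p=eyes.get_image("side"); save(p,"s23")
f=p["frame"][270:450,220:420]; cv2.imwrite("pics/s23c.png",cv2.cvtColor(cv2.resize(f,(660,594),interpolation=cv2.INTER_CUBIC),cv2.COLOR_RGB2BGR))
E
```

```text
clock: 29.48
position: [0.4959, 0.3199, 0.0551]
ee_rot: [0.042, 0.702, -0.695, 0.153]
contact_force: [4.3, -1.5, 9.6]
width: 0.0276
29.48 [495.9 319.9  55.1] yaw -90.68 z [ 0.1566 -0.2708 -0.9498] F [ 4.3 -1.5  9.6] M [-0.6  -0.39  0.19] w 0.0276
```

View pics/s23c.png

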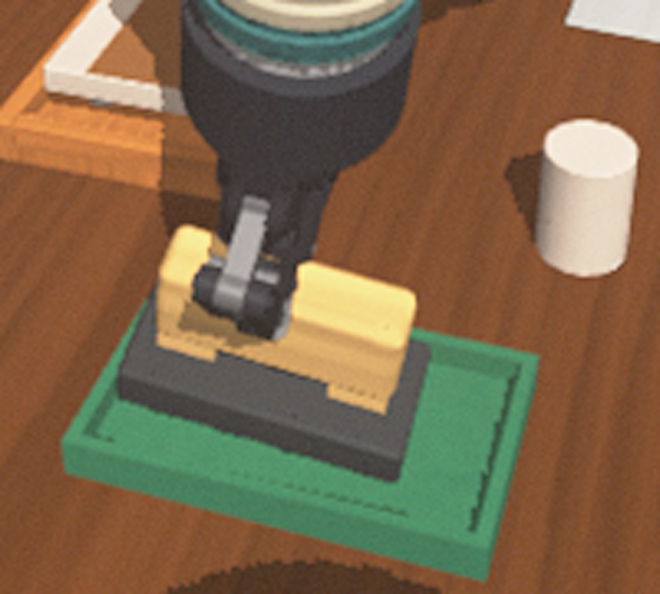

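```bash
python3 -m inch '[[-1,1,0,-3,0],[-1,1.5,-0.5,-6,0],[-1,1,0,-3,0]]' 30; python3 st.py; python3 tv.py 480 321 62
```

```text
clock: 29.78
position: [0.4933, 0.3195, 0.0677]
ee_rot: [0.042, 0.702, -0.695, 0.152]
contact_force: [0.2, 0.6, -4.4]
width: 0.0271
29.78 [493.3 319.5  67.7] yaw -90.72 z [ 0.1551 -0.2703 -0.9502] F [ 0.2  0.6 -4.4] M [ 0.35  0.16 -0.01] w 0.0271
tool delta [-2.8 14.   2.9]
X [-0.12 -9.88  1.55]
Y [-9.62 -0.31 -2.7 ]
Z [ 2.72 -1.52 -9.5 ]
```

```bash
python3 -m inch '[[-1,-0.5,8,-1,0],[-1,-0.5,9,0,0],[-1,-0.5,5,3,0],[-1,-0.5,0,4,0],[-1,-0.8,0,3,0],[-1,-0.8,0,3,0],[-1,-0.8,0.5,3,0]]' 20; python3 st.py
```

```text
clock: 30.37
position: [0.4765, 0.3193, 0.052]
ee_rot: [0.038, 0.703, -0.693, 0.157]
contact_force: [3.2, 0.1, 6.3]
width: 0.0272
30.37 [476.5 319.3  52. ] yaw -90.52 z [ 0.1688 -0.2703 -0.9479] F [3.2 0.1 6.3] M [-0.25 -0.09  0.07] w 0.0272
```

```bash
python3 -m inch '[[-1,-1,0.3,4,0],[-1,-1,0,4,0],[-1,-1,0,4,0],[-1,-1,0,4,0]]' 20; python3 st.py; python3 - <<'E'
from h import *
p=eyes.get_image("side"); save(p,"s24")
f=p["frame"][270:450,220:420]; cv2.imwrite("pics/s24c.png",cv2.cvtColor(cv2.resize(f,(660,594),interpolation=cv2.INTER_CUBIC),cv2.COLOR_RGB2BGR))
E
```

```text
clock: 30.7
position: [0.4855, 0.318, 0.0464]
ee_rot: [0.033, 0.703, -0.691, 0.164]
contact_force: [-15.1, 0.4, 32.8]
width: 0.0267
30.7 [485.5 318.   46.4] yaw -90.59 z [ 0.1839 -0.2736 -0.9441] F [-15.1   0.4  32.8] M [-0.94  1.72 -0.67] w 0.0267
```

View pics/s24c.png

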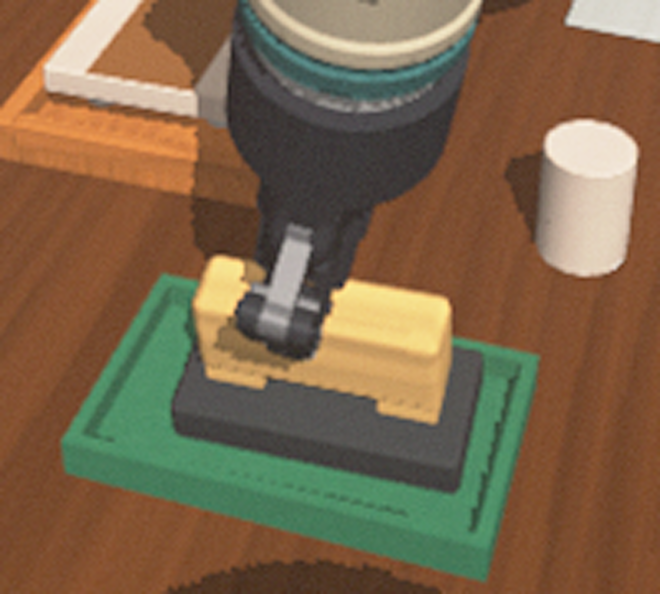

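The block now lies flat lengthwise in the tray. I unload it, then open gently.

```bash
python3 -m inch '[[-1,0.2,0,-1.5,0],[-1,0.2,0,-1,0],[-0.2,0,0,0,0],[0,0,0,0,0],[0.1,0,0,0,0],[0.1,0,0,0,0],[0.1,0,0,0,0]]' 20; python3 st.py; python3 - <<'E'
from h import *
p=eyes.get_image("side"); save(p,"s25")
f=p["frame"][270:450,220:420]; cv2.imwrite("pics/s25c.png",cv2.cvtColor(cv2.resize(f,(660,594),interpolation=cv2.INTER_CUBIC),cv2.COLOR_RGB2BGR))
p,s=wrist(); save(p,"w25")
E
```

```text
clock: 31.33
position: [0.4855, 0.3183, 0.0496]
ee_rot: [0.033, 0.703, -0.691, 0.165]
contact_force: [-0.2, -0.6, 0.2]
width: 0.0471
31.33 [485.5 318.3  49.6] yaw -90.56 z [ 0.1862 -0.2739 -0.9436] F [-0.2 -0.6  0.2] M [0.15 0.09 0.  ] w 0.0471
```

View pics/s25c.png

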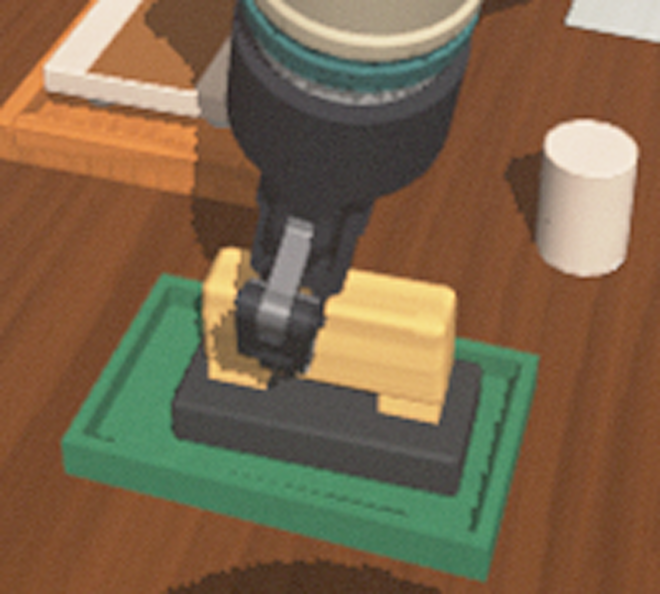

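View pics/w25.png

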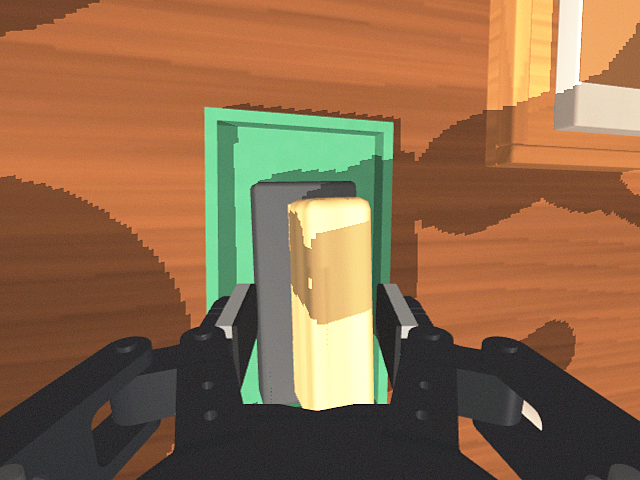

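```bash
python3 -m inch '[[0.6,0,0,0,0],[0.6,0,0,0,0],[0.6,0,0,0,0],[0.6,1.4,-1,-5,0],[0.6,2.7,-1.9,-9.4,0],[0.6,4,-2.8,-14,0],[0.6,5.4,-3.8,-19,0],[0.6,5.4,-3.8,-19,0],[0.6,5.4,-3.8,-19,0],[0.6,5.4,-3.8,-19,0],[0.6,5.4,-3.8,-19,0],[0.6,0,0,0,0],[0.6,0,0,0,0]]' 20; python3 st.py; python3 - <<'E'
from h import *
p=eyes.get_image("side"); save(p,"s26"); c=eyes.get_image("scene"); save(c,"c26")
f=p["frame"][270:450,220:420]; cv2.imwrite("pics/s26c.png",cv2.cvtColor(cv2.resize(f,(660,594),interpolation=cv2.INTER_CUBIC),cv2.COLOR_RGB2BGR))
E
```

```text
clock: 32.52
position: [0.4864, 0.3195, 0.1928]
ee_rot: [0.032, 0.703, -0.691, 0.165]
contact_force: [-0.0, -0.2, -0.3]
width: 0.0686
32.52 [486.4 319.5 192.8] yaw -90.56 z [ 0.188  -0.272  -0.9437] F [-0.  -0.2 -0.3] M [ 0.17  0.12 -0.04] w 0.0686
```

View pics/s26.png

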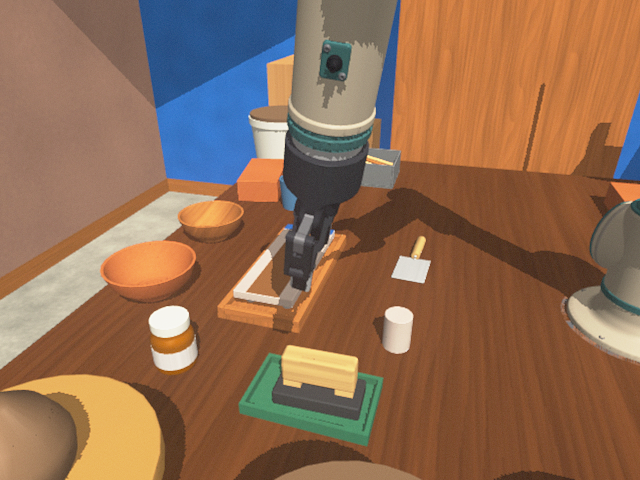

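View pics/s26c.png

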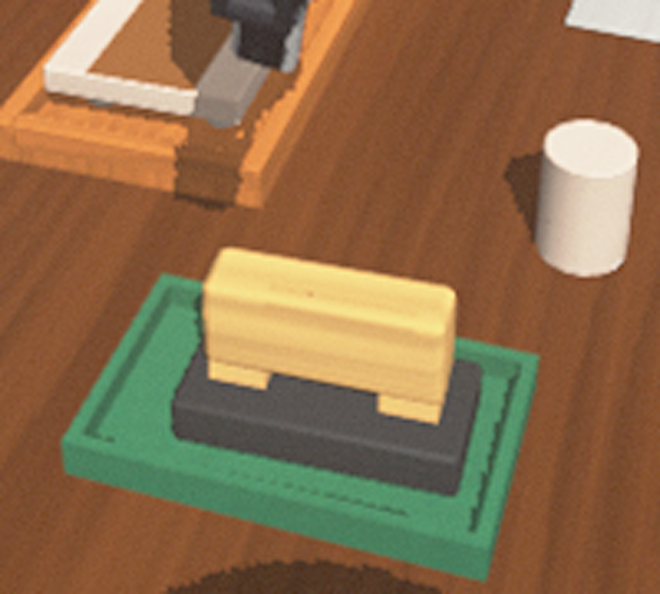

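View pics/c26.png

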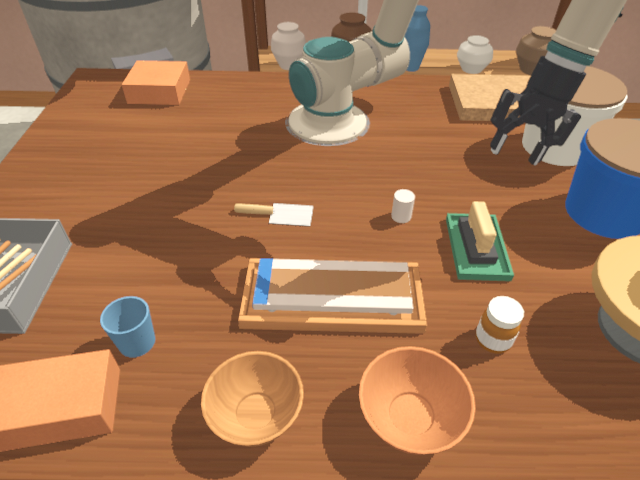

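```bash
python3 -c "
from rig import manip
print(manip.sign_off())"
```

```text
the job is handed in; nothing more can be done
None
```

I rubbed the band in one stroke from the blue end to the far end and set the block in the green tray. I let go, backed the gripper well clear, and handed the job in at about 32.5 s. Several points of the stroke were less than ideal.

**The stroke**
- **First attempt:** I gripped the handle at its middle and the block tipped onto its front edge before sliding. I let it rest flat on the shelf, took the handle again nearer its trailing end, and then made the stroke.
- **Pressing:** the force and the pictures put the shelf at about 7 to 11 mm of its 18 mm travel, never on the stop.
- **Speed:** about 20 to 50 mm/s, without lifting.
- **Ends:** the start was within about 1 mm of level. At the finish the picture says within about 1 mm, but the arm's own position suggests up to 3 mm past.
- **Sideways drift:** the block wandered up to about 4 mm off the band's centre, so its edge left the band by about 2 mm for part of the way.
- **Tilt:** the wrist tilted about 15 to 18° under the friction. The block stayed close to flat, but leaned about 3 to 5° sideways over the last 30 mm or so.

**After the stroke:** I rested the block briefly on the bare bench, where it slid about 10 mm while I tried to undo the wrist tilt. That barely helped, so I took the block at its middle, turned it, and pressed it level in the tray.

**Last checks:** in the side and scene pictures the block lies flat in the tray and off its walls. The cup, jar, prop and spatula look unmoved, and the contact force read about zero.

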